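# Unpack a filter and index the filter unit three clicks

### The job

Put the filter into use: lift the upper spacer plate off the stack and lay it squarely on the empty plinth, lay the framed filter flat on the filter unit's stage between the two rails, and pile the lower spacer plate squarely on the first spacer. Then turn the selector knob exactly three clicks clockwise (seen from above) from where it stands, never going on to a fourth, and leave the timer, beaker and vial undisturbed.

Things in the scene. Friction and masses are not known exactly. Their poses are not given: they have to be found in the camera images.
- stack_plinth: fixed plinth with the stack, left or right of the empty one: dark foot plate 84 (x) x 70 (y) x 6 mm, on it a metal block 40 (x) x 34 (y) mm, top 25 mm above the bench. Origin on the bench under its centre. On the block lie, from below: lower spacer, filter, upper spacer, x axes along the plinth's x (within 0.05 rad), centred within 2 mm
- empty_plinth: fixed plinth of the same shape and size with nothing on it: the spacer pile belongs on its block, long side of the spacers along the plinth's x. Origin on the bench under its centre, block top 25 mm above the bench
- upper_spacer: loose rigid white plastic plate 60 (x) x 36 (y) x 12 (z) mm, 35 to 70 g, top of the stack. Origin at the centre of its underside. Its ends overhang the filter and the plinth blocks along x, so that it can be gripped over its 60 mm length
- lower_spacer: loose plate like the upper spacer, at the bottom of the stack under the filter. Origin at the centre of its underside
- filter: loose filter: glass pane in a dark metal frame, 42 (x) x 52 (y) x 14 (z) mm, 85 to 170 g, between the two spacers. Origin at the centre of its underside. Its 52 mm sides overhang the spacers and the stage along y, so that it can be gripped over its 52 mm width
- filter_unit: fixed housing 110 (x) x 180 (y) x 40 (z) mm, light top; origin on the bench under its centre. The stage stands at its +y end, the selector knob at its -y end
- stage (a point): centre of the stage's flat top, 65 mm above the bench; axes as filter_unit's. Black block 66 (x) x 40 (y) mm rising 25 mm from the housing, round window in its top. Two rails 6 mm wide, 6 mm high run along y at its x ends, 54 mm apart inside; open on both y sides. The filter lies between them, its x along the stage's x, either way round
- selector (a joint): knob angle, rad, growing clockwise seen from above; one click is 0.419 rad (24 degrees). Eight detents at 0, 0.419, ... 2.93, stops just beyond the first and last; starts at rest in detent 0, 1 or 2. A spring detent resists with at most about 0.1 Nm, then pulls the knob into the next detent; it does not stay between clicks
- selector_grip (a point): point on the knob's upright axis, 76 mm above the bench, where the middle of the finger pads goes (fingertips then stay clear of the skirt). The knob is an upright bar 46 mm long and 14 mm thick, from 50 to 82 mm above the bench, over a round skirt of 48 mm diameter whose top is 50 mm above the bench
- selector_pointer (a point): top of the knob bar's pointing end (white line), 23 mm from the axis, 82 mm above the bench: the direction from selector_grip to here is the bar's long direction. The pointing end moves along eight raised ticks on the housing, one for each click
- timer: bystander: flat square bench timer 66 x 66 x 21 mm, loose; origin at the centre of its underside
- beaker_250: bystander: clear beaker 72 x 75 x 89 mm, loose; origin at the centre of its underside
- vial_08: bystander: small open glass vial 26 mm in diameter, 89 mm tall, standing on the bench, loose; origin at the centre of its underside

How it is judged:
On the way, in this order (a step that is already met when the one before it is completed fails the run):
1. the upper spacer lies squarely on the empty plinth, released (horizontal distance between upper_spacer and empty_plinth below 0.012 m and z of upper_spacer in the frame of empty_plinth between 0.021 and 0.029 m and angle between upper_spacer's own z axis and vertical below 0.1 rad and angle between the x axis of upper_spacer and the x axis of empty_plinth, either way round below 0.25 rad and contact force between upper_spacer and the fingers below 0.05 N), for 0.2 s.
2. the filter lies flat on the stage between the rails, released (x of filter in the frame of stage between -0.0075 and 0.0075 m and y of filter in the frame of stage between -0.0075 and 0.0075 m and z of filter in the frame of stage between -0.003 and 0.003 m and angle between filter's own z axis and vertical below 0.1 rad and angle between the x axis of filter and the x axis of stage, either way round below 0.2 rad and contact force between filter and the fingers below 0.05 N), for 0.2 s.
3. the lower spacer lies squarely on the upper spacer, released (horizontal distance between lower_spacer and upper_spacer below 0.012 m and z of lower_spacer in the frame of upper_spacer between 0.008 and 0.016 m and angle between lower_spacer's own z axis and vertical below 0.1 rad and angle between the x axis of lower_spacer and the x axis of upper_spacer, either way round below 0.25 rad and contact force between lower_spacer and the fingers below 0.05 N), for 0.2 s.
4. the knob rests three clicks clockwise of its start (distance of selector_pointer from where it was at the start of the episode between 0.024648 and 0.0293215 m), for 0.2 s.
At the end, for the whole second after the job is handed in: Upper spacer flat on the empty plinth, lower spacer flat on it (each within 12 mm, 0.25 rad of what is beneath), filter flat on the stage (within 7.5 mm each way, 0.2 rad), knob at rest three clicks (2.7 to 3.3) clockwise of its start; all at rest (all of step 4 and horizontal distance between upper_spacer and empty_plinth below 0.012 m and z of upper_spacer in the frame of empty_plinth between 0.021 and 0.029 m and angle between each of upper_spacer, filter, lower_spacer's own z axis and vertical below 0.1 rad and angle between the x axis of upper_spacer and the x axis of empty_plinth, either way round below 0.25 rad and x of filter in the frame of stage between -0.0075 and 0.0075 m and y of filter in the frame of stage between -0.0075 and 0.0075 m and z of filter in the frame of stage between -0.003 and 0.003 m and angle between the x axis of filter and the x axis of stage, either way round below 0.2 rad and horizontal distance between lower_spacer and upper_spacer below 0.012 m and z of lower_spacer in the frame of upper_spacer between 0.008 and 0.016 m and angle between the x axis of lower_spacer and the x axis of upper_spacer, either way round below 0.25 rad and linear speed of each of upper_spacer, lower_spacer, filter below 0.02 m/s and velocity of joint selector between -0.05 and 0.05 rad/s); the robot touches nothing.
It fails at once if the knob went on to a fourth click (distance of selector_pointer from where it was at the start of the episode above 0.0321845 m).
It fails at once if a bystander was disturbed (moved over 20 mm) (distance of any of timer, beaker_250, vial_08 from where it was at the start of the episode above 0.02 m).
It also fails if it takes over 72 s, if anything falls off the work surface, if the arm or the gripper's body presses on something with over 40 N, if the wrist force passes 120 N, or if a joint passes its speed limit or range.

### The arm

A 6-joint arm with a two-finger parallel gripper is mounted at the origin on a cart in front of the work surface, level with it; the furniture and walls round the work are solid. World frame = base frame: x ahead of the robot, y to its left, z up, the work surface at z = 0. Lengths are in m, angles in rad, forces in N, time in s.
With the tool pointing down it reaches from about 0.225 to 0.875 m from the base axis. Payload 3.4 kg.
Tool frame: the origin (TCP) lies midway between the tips of the shut fingers; the grasp point (between the pads) lies 19 mm behind it (manip.grip_point_offset is the distance from the TCP to the grasp point, in m); z points along the fingers, y is the line along which they close (so a half turn about z gives the same grasp; the last joint's range is limited). The gripper opens to 85 mm and grips with 20 to 120 N. Pads are 22 mm wide; open, the fingers measure 114 mm over their backs; the gripper's body (76 mm by 85 mm) begins 54 mm behind the grasp point. The pads swing forward as they close: fully open they stand 13 mm farther back than shut.
Start: joints at [-1.367, 0.276, 1.505, -0, 1.361, -0.121], TCP at [0.183, -0.545, 0.231] pointing down, gripper open.
Joint ranges: [-2.89, 2.89], [-0.75, 2.08], [0.22, 2.7], [-1.18, 4.32], [0.11, 2.71], [-2.7, 2.7]. Speed limits (rad/s): [2.57, 2.57, 3.14, 3.14, 3.14, 3.14].

### API

Orientations are given as a unit quaternion [w, x, y, z].
In Python, from rig import manip gives the robot as it stands.
- The arm moves only by the shell command python3 -m handwheel 'ROWS' [FORCE]. ROWS is JSON, a list of rows, each an object with "translation": the shift along the tool's x, y, z in m, a list of three; "angular": the turn, a rotation vector about the tool's x, y, z in degrees, a list of three; "hand": the closure, from 0 (fully open) to 1 (shut). A call has 1 to 10 rows; each row shifts and turns the commanded pose from where the row before left it, along the tool's axes as they then stand; what a row does not reach is not made up. A row lasts 1/12 s, in which the tool goes at most 41.7 mm and 7.16 degrees, less where a joint would pass 70% of its speed; a pose out of reach is approached as far as the arm can. A call with a gripper value outside its range is refused whole. The fingers move at their own pace and stop on an object; FORCE is the grip in N (left out, the last holds). Time passes only in rows, so rows that do not move let the fingers close. It gives the time, the measured TCP pose, the force, the opening and the grip force at its end, in the units of the state.
- manip.get_state(): the state, without advancing time (a new reading comes with each control period).
- manip.get_image(name): name is "side" or "top" or "wrist"; returns the picture (480x640x3 uint8, red, green, blue); there is no depth.
- manip.camera_info(name): a dict with "camera_matrix" (3x3 intrinsics, pixels), "eye" and "orientation" of the camera in the world; the wrist camera has in their place "tool_from_camera" (4x4, takes a point from camera to tool coordinates, whose origin is the TCP and whose axes are the flange's). Camera axes: x right, y down, z forward; pixel columns grow to the right and rows downward; lengths in m; the calibration is good to about 2 mm. The wrist camera is an equidistant fisheye: a pixel r from the principal point sees the ray r / f radians off the axis. A picture is of the moment at which its call begins: read the wrist's pose just before it. camera_info takes no time and is no camera call.
- manip.sign_off(): hands the job in; it is judged then, once.
The state is a dict: "clock": time; "qpos": joint angles; "qd": joint speeds; "effort": joint torques, N m; "position": TCP position; "ee_rot": TCP orientation; "contact_force": force on the tool from outside, world axes, zero at the start; "moment": the same for the moment, N m; "width": finger opening in m; "gripper_force": force on a finger pad.
Only numpy, scipy, OpenCV 4.12 (cv2) and the standard library are available. Lean on these libraries where they do the work, as an engineer would, in place of code of your own. Each camera call takes 0.05 s, during which the arm holds its last target. There are 200 camera calls.

## Working session

There is one attempt and no reset: what is moved stays moved. The work goes in short steps, Python scripts to look and compute and a shell command to move; the robot and the scene stay as the last step left them, time stands still between calls to the robot, and variables do not carry over. Pictures are saved under pics/ and viewed, at most 10 in all, crops included, and the job is handed in when it is done.

```bash
mkdir -p pics; python3 - <<'E'
from rig import manip
import cv2,numpy as np
s=manip.get_state();print(s)
for n in("top","side","wrist"):
    im=manip.get_image(n);cv2.imwrite(f"pics/{n}0.png",im[:,:,::-1])
    print(n,manip.camera_info(n))
print(manip.grip_point_offset)
E
```

```text
{'clock': 0.0, 'qpos': array([-1.36697543e+00,  2.76622305e-01,  1.50613911e+00, -3.19041119e-05,
        1.36066502e+00, -1.21013125e-01]), 'qd': array([ 6.82790573e-05, -1.90736694e-04, -5.73263319e-04,  9.23885308e-04,
       -9.45557755e-04,  5.55812079e-04]), 'effort': array([ 2.08947880e-03, -4.16779125e+01, -2.45807594e+01, -6.38481310e-05,
        1.08723115e-02, -1.24965911e-05]), 'position': array([ 0.18338338, -0.54442648,  0.23042174]), 'ee_rot': array([-9.15458534e-04,  9.86838371e-01,  1.61707106e-01, -5.35367020e-05]), 'contact_force': array([-0.21132953,  0.2367617 ,  0.45651813]), 'moment': array([0.00894011, 0.00460684, 0.01378532]), 'gripper_force': 0.0, 'width': 0.08549556584838942}
top {'camera_matrix': array([[516.48015457,   0.        , 320.82156095],
       [  0.        , 516.48015457, 235.97651357],
       [  0.        ,   0.        ,   1.        ]]), 'eye': array([ 0.28770036, -0.06454228,  1.24513876]), 'orientation': array([ 0.07123428, -0.70202398,  0.70620108, -0.05803485])}
side {'camera_matrix': array([[610.61487805,   0.        , 328.72690009],
       [  0.        , 610.61487805, 246.90895062],
       [  0.        ,   0.        ,   1.        ]]), 'eye': array([-0.07124218,  0.82171482,  0.60710918]), 'orientation': array([ 0.15433272, -0.25376029,  0.80888087, -0.50744346])}
wrist {'camera_matrix': array([[371.64829954,   0.        , 320.85338381],
       [  0.        , 371.64829954, 240.37056476],
       [  0.        ,   0.        ,   1.        ]]), 'tool_from_camera': array([[ 1.68484075e-04, -9.54593028e-01, -2.97912944e-01,
         7.45090757e-02],
       [ 9.99999908e-01,  4.34547139e-05,  4.26307401e-04,
         4.95421843e-04],
       [-3.94004351e-04, -2.97912989e-01,  9.54592948e-01,
        -1.41809320e-01],
       [ 0.00000000e+00,  0.00000000e+00,  0.00000000e+00,
         1.00000000e+00]])}
0.0187
```

View pics/top0.png

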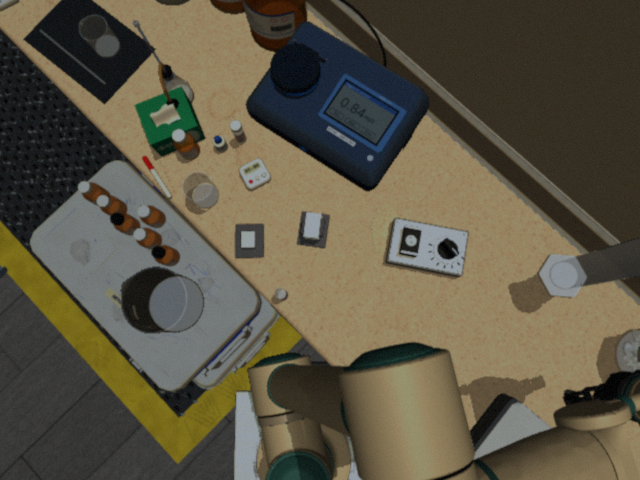

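View pics/side0.png

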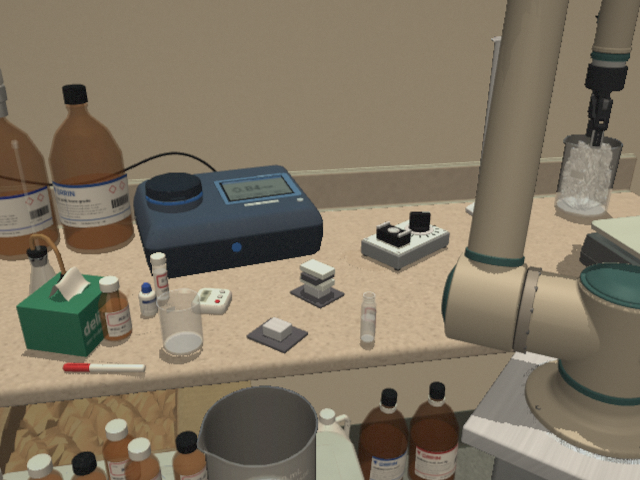

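The top view shows the empty plinth at (249,240), the stack at (313,228), the filter unit at (427,247), the vial at (281,295), the timer at (255,174) and the beaker at (200,192). I'll turn these pixels into positions next.

```bash
cat > h.py <<'E'
import numpy as np,cv2
from scipy.spatial.transform import Rotation as R
from rig import manip
def rot(q): return R.from_quat([q[1],q[2],q[3],q[0]]).as_matrix()
def cast(name,px,z,state=None):
    ci=manip.camera_info(name);K=ci["camera_matrix"];px=np.atleast_2d(np.asarray(px,float))
    d=np.c_[(px[:,0]-K[0,2])/K[0,0],(px[:,1]-K[1,2])/K[1,1],np.ones(len(px))]
    if name=="wrist":
        r=np.hypot(d[:,0],d[:,1]);s=np.where(r>1e-9,np.sin(r)/np.maximum(r,1e-9),1)
        d=np.c_[d[:,0]*s,d[:,1]*s,np.cos(r)]
        T=ci["tool_from_camera"];Rt=rot(state["ee_rot"]);M=Rt@T[:3,:3];e=state["position"]+Rt@T[:3,3]
    else: M=rot(ci["orientation"]);e=ci["eye"]
    w=d@M.T
    return e+w*((z-e[2])/w[:,2])[:,None]
def rect(pts): # world xy points -> centre,size,long-axis angle deg
    (c,s,a)=cv2.minAreaRect(np.float32(pts[:,:2])*1000)
    if s[0]<s[1]: s=s[::-1];a+=90
    return np.round(c,1),np.round(s,1),round((a+90)%180-90,1)
def blob(name,im,mask,box,z,state=None):
    x0,y0,x1,y1=box;m=np.zeros(mask.shape,np.uint8);m[y0:y1,x0:x1]=mask[y0:y1,x0:x1]
    c=max(cv2.findContours(m,0,cv2.CHAIN_APPROX_NONE)[0],key=cv2.contourArea)[:,0]
    return rect(cast(name,c,z,state)),cv2.boundingRect(c)
E
python3 - <<'E'
from h import *
im=cv2.imread("pics/top0.png");g=im.max(2)
hsv=cv2.cvtColor(im,cv2.COLOR_BGR2HSV)
white=((hsv[...,1]<40)&(g>150)).astype(np.uint8)
dark=((g<110)).astype(np.uint8)
sat=((hsv[...,1]<60)).astype(np.uint8)
print("uspacer",blob("top",im,white,(295,205,335,250),.063))
print("block",blob("top",im,white,(235,225,265,255),.025))
print("footE",blob("top",im,sat,(228,215,272,265),.006))
print("unit",blob("top",im,white,(380,205,475,285),.04))
print("dark stage",blob("top",im,dark,(392,222,425,262),.065))
print("knob",blob("top",im,dark,(432,230,465,268),.07))
print("vial,beaker,timer",cast("top",[(281,295)],.05),cast("top",[(200,192)],.04),cast("top",[(255,174)],.02))
cv2.imwrite("pics/c1.png",cv2.resize(im[190:310,225:480],None,fx=3,fy=3,interpolation=2))
E
```

```text
uspacer ((array([534.6, -22.6]), array([58. , 32.1]), -6.9), (304, 213, 17, 24))
block ((array([507.8, 134.4]), array([34.8, 26.6]), 1.1), (242, 232, 12, 15))
footE ((array([507.6, 133.8]), array([82.2, 68.7]), 0.9), (235, 224, 29, 34))
unit ((array([ 485.7, -294.7]), array([168.3,  98.6]), 78.4), (390, 220, 77, 54))
dark stage ((array([ 490.3, -247.7]), array([67.2, 43.2]), -11.5), (399, 227, 22, 31))
knob ((array([ 472.8, -333.3]), array([46.2, 44.9]), 43.0), (437, 238, 22, 22))
vial,beaker,timer [[0.37121452 0.04991449 0.05      ]] [[0.62152764 0.24988449 0.04      ]] [[0.67180901 0.12016047 0.02      ]]
```

View pics/c1.png

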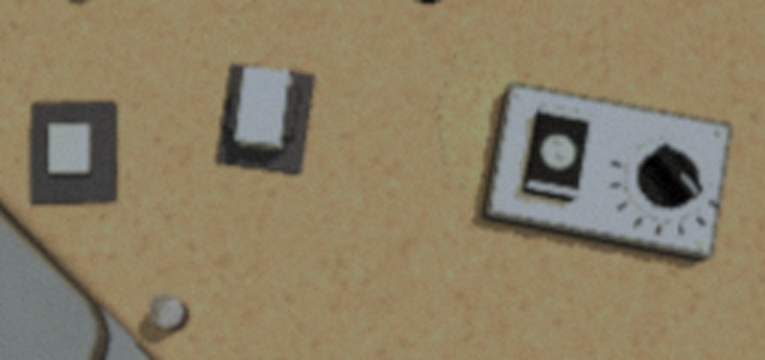

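```bash
cat >> h.py <<'E'
def go(x,y,z,phi):
    """TCP target in mm, tool-x heading phi deg: prints shift in current tool axes (mm), turn (deg), and shift in target axes"""
    s=manip.get_state();M=rot(s["ee_rot"]);p=np.radians(phi)
    T=np.array([[np.cos(p),np.sin(p),0],[np.sin(p),-np.cos(p),0],[0,0,-1]])
    d=np.array([x,y,z])-s["position"]*1000
    print("t",round(s["clock"],2),"pos",np.round(s["position"]*1000,1),"shift",np.round(d@M,1),"turn",np.round(R.from_matrix(M.T@T).as_rotvec(degrees=True),2),"shift-after-turn",np.round(d@T,1),"w",round(s["width"]*1000,1))
E
python3 -c "
from h import *
go(534,-23,200,83.1)"
```

```text
t 0.15 pos [ 183.4 -544.6  230.6] shift [ 498.7 -382.4   31.2] turn [-6.000e-02 -5.000e-02 -6.449e+01] shift-after-turn [559.9 285.4  30.6] w 85.3
```

```bash
python3 -m handwheel '[{"translation":[0.025,-0.019,0],"angular":[0,0,0],"hand":0},{"translation":[0.025,-0.019,0],"angular":[0,0,0],"hand":0},{"translation":[0.025,-0.019,0],"angular":[0,0,0],"hand":0},{"translation":[0.025,-0.019,0],"angular":[0,0,0],"hand":0},{"translation":[0.025,-0.019,0],"angular":[0,0,0],"hand":0},{"translation":[0.025,-0.019,0],"angular":[0,0,0],"hand":0},{"translation":[0.025,-0.019,0],"angular":[0,0,0],"hand":0},{"translation":[0.025,-0.019,0],"angular":[0,0,0],"hand":0},{"translation":[0.025,-0.019,0],"angular":[0,0,0],"hand":0},{"translation":[0.025,-0.019,0],"angular":[0,0,0],"hand":0}]' 40
python3 -m handwheel '[{"translation":[0.025,-0.019,0],"angular":[0,0,0],"hand":0},{"translation":[0.025,-0.019,0],"angular":[0,0,0],"hand":0},{"translation":[0.025,-0.019,0],"angular":[0,0,0],"hand":0},{"translation":[0.025,-0.019,0],"angular":[0,0,0],"hand":0},{"translation":[0.025,-0.019,0],"angular":[0,0,0],"hand":0},{"translation":[0.025,-0.019,0],"angular":[0,0,0],"hand":0},{"translation":[0.025,-0.019,0],"angular":[0,0,0],"hand":0},{"translation":[0.025,-0.019,0],"angular":[0,0,0],"hand":0},{"translation":[0.025,-0.019,0],"angular":[0,0,0],"hand":0},{"translation":[0.025,-0.019,0],"angular":[0,0,0],"hand":0}]'
python3 -m handwheel '[{"translation":[0,0,0.003],"angular":[0,0,-6.4],"hand":0},{"translation":[0,0,0.003],"angular":[0,0,-6.4],"hand":0},{"translation":[0,0,0.003],"angular":[0,0,-6.4],"hand":0},{"translation":[0,0,0.003],"angular":[0,0,-6.4],"hand":0},{"translation":[0,0,0.003],"angular":[0,0,-6.4],"hand":0},{"translation":[0,0,0.003],"angular":[0,0,-6.4],"hand":0},{"translation":[0,0,0.003],"angular":[0,0,-6.5],"hand":0},{"translation":[0,0,0.003],"angular":[0,0,-6.5],"hand":0},{"translation":[0,0,0.003],"angular":[0,0,-6.5],"hand":0},{"translation":[0,0,0.003],"angular":[0,0,-6.5],"hand":0}]'
python3 - <<'E'
from h import *
go(534,-23,200,83.1)
s=manip.get_state();im=manip.get_image("wrist")
cv2.imwrite("pics/w1.png",im[:,:,::-1]);np.save("pics/w1.npy",np.r_[s["position"],s["ee_rot"]])
E
```

```text
clock: 0.98
position: [0.3602, -0.2836, 0.2312]
ee_rot: [-0.0, 0.987, 0.162, -0.0]
contact_force: [0.8, 0.3, -0.0]
width: 0.0854
gripper_force: 0.0
clock: 1.82
position: [0.5365, -0.0237, 0.2311]
ee_rot: [0.0, 0.987, 0.162, -0.0]
contact_force: [0.7, -0.1, 1.4]
width: 0.0856
gripper_force: 0.0
clock: 2.65
position: [0.5358, -0.0252, 0.2008]
ee_rot: [-0.0, 0.747, 0.665, -0.0]
contact_force: [0.6, -0.4, 0.7]
width: 0.0855
gripper_force: 0.0
t 2.65 pos [535.8 -25.2 200.8] shift [ 2.  -2.1  0.8] turn [-0.04  0.    0.23] shift-after-turn [ 2.  -2.1  0.8] w 85.5
```

View pics/w1.png

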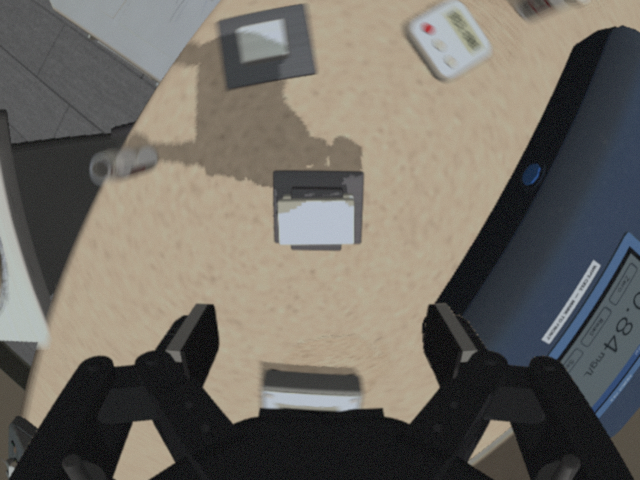

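The wrist view shows the upper spacer at about (278–357, 195–245), partly in the arm's shadow, with the empty plinth's foot at (218–315, 3–90). I'll measure both in this picture.

```bash
python3 - <<'E'
from h import *
im=cv2.imread("pics/w1.png");v=np.load("pics/w1.npy");s={"position":v[:3],"ee_rot":v[3:]}
hsv=cv2.cvtColor(im,cv2.COLOR_BGR2HSV);g=im.max(2)
sp=((hsv[...,1]<60)&(g>125)).astype(np.uint8)
dk=((hsv[...,1]<60)&(g<110)).astype(np.uint8)
print("top spacer",blob("wrist",im,sp,(265,180,370,247),.063,s))
ft=((g<120)&(hsv[...,1]<90)).astype(np.uint8)
print("stack foot",blob("wrist",im,ft,(262,160,375,252),.006,s))
m=((hsv[...,1]<75)).astype(np.uint8)
print("empty foot",blob("wrist",im,m,(205,0,325,100),.006,s))
print("empty corners",cast("wrist",[(218,20),(305,4),(315,72),(229,89)],.006,s)[:,:2]*1000)
print("spacer corners",cast("wrist",[(278,196),(356,196),(354,244),(278,244)],.063,s)[:,:2]*1000)
E
```

```text
top spacer ((array([532.5, -15.4]), array([82.9, 52.9]), -6.6), (265, 180, 105, 67))
stack foot ((array([531.4, -21.9]), array([83.4, 70.2]), -7.4), (272, 169, 92, 75))
empty foot ((array([500.1, 132.1]), array([111.6, 100.7]), -7.5), (205, 0, 120, 100))
empty corners [[462.01478761 165.52454179]
 [542.57597408 166.95881565]
 [543.92130765 100.66264966]
 [465.12554441  96.91410936]]
spacer corners [[504.61262271   1.8345882 ]
 [563.963586    -5.12560894]
 [558.86279842 -43.37920605]
 [498.96269994 -36.42417687]]
```

```bash
python3 -c "
from h import *
go(532.5,-21.5,36,83.1)"
```

```text
t 2.7 pos [535.4 -25.2 200.2] shift [  3.3  -3.  164.2] turn [-0.11 -0.    0.43] shift-after-turn [  3.3  -3.4 164.2] w 85.6
```

```bash
python3 -m handwheel '[{"translation":[0.0033,-0.003,0.02],"angular":[-0.1,0,0.4],"hand":0},{"translation":[0,0,0.024],"angular":[0,0,0],"hand":0},{"translation":[0,0,0.024],"angular":[0,0,0],"hand":0},{"translation":[0,0,0.024],"angular":[0,0,0],"hand":0},{"translation":[0,0,0.02],"angular":[0,0,0],"hand":0},{"translation":[0,0,0.02],"angular":[0,0,0],"hand":0},{"translation":[0,0,0.017],"angular":[0,0,0],"hand":0},{"translation":[0,0,0.01],"angular":[0,0,0],"hand":0},{"translation":[0,0,0.005],"angular":[0,0,0],"hand":0}]'
python3 - <<'E'
from h import *
go(532.5,-21.5,36,83.1)
s=manip.get_state();im=manip.get_image("wrist");cv2.imwrite("pics/w2.png",im[:,:,::-1])
im=manip.get_image("side");cv2.imwrite("pics/s2.png",cv2.resize(im[220:340,230:400,::-1],None,fx=4,fy=4))
a=cv2.imread("pics/w2.png")[150:480,120:520];b=cv2.imread("pics/s2.png")[:,80:600]
b=cv2.resize(b,None,fx=330/b.shape[0],fy=330/b.shape[0]);cv2.imwrite("pics/m2.png",np.hstack([a,b]))
E
```

```text
clock: 3.45
position: [0.5328, -0.0215, 0.0358]
ee_rot: [-0.0, 0.752, 0.66, -0.0]
contact_force: [0.0, -0.4, 0.1]
width: 0.0853
gripper_force: 0.0
t 3.45 pos [532.8 -21.5  35.8] shift [ 0.  -0.3 -0.2] turn [-0.06 -0.   -0.57] shift-after-turn [ 0.  -0.3 -0.2] w 85.3
```

View pics/m2.png

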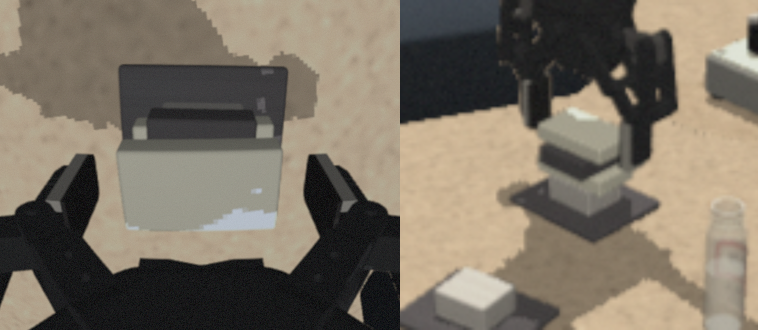

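The spacer is centred between the open fingers, with a gap on both sides and the tips above the lower spacer. I'll close and lift.

```bash
python3 -m handwheel '[{"translation":[0,0,0],"angular":[0,0,0],"hand":0.3},{"translation":[0,0,0],"angular":[0,0,0],"hand":0.5},{"translation":[0,0,0],"angular":[0,0,0],"hand":0.5},{"translation":[0,0,0],"angular":[0,0,0],"hand":0.5},{"translation":[0,0,0],"angular":[0,0,0],"hand":0.5},{"translation":[0,0,0],"angular":[0,0,0],"hand":0.5}]' 40
python3 -m handwheel '[{"translation":[0,0,-0.003],"angular":[0,0,0],"hand":0.5},{"translation":[0,0,-0.007],"angular":[0,0,0],"hand":0.5},{"translation":[0,0,-0.015],"angular":[0,0,0],"hand":0.5},{"translation":[0,0,-0.02],"angular":[0,0,0],"hand":0.5},{"translation":[0,0,-0.025],"angular":[0,0,0],"hand":0.5},{"translation":[0,0,-0.01],"angular":[0,0,0],"hand":0.5}]'
python3 - <<'E'
from h import *
go(506.5,133.5,100,91)
im=manip.get_image("wrist");cv2.imwrite("pics/w3.png",im[:,:,::-1])
E
```

```text
clock: 4.05
position: [0.5349, -0.0218, 0.0386]
ee_rot: [0.002, 0.751, 0.66, 0.001]
contact_force: [0.8, 0.1, 6.8]
width: 0.0591
gripper_force: 43.7
clock: 4.55
position: [0.5352, -0.0219, 0.1203]
ee_rot: [0.003, 0.751, 0.66, 0.002]
contact_force: [0.7, 0.2, -0.3]
width: 0.0591
gripper_force: 43.1
t 4.55 pos [535.2 -21.9 120.3] shift [150.4 -48.5  20. ] turn [ 0.37  0.04 -8.39] shift-after-turn [155.9 -25.9  20.3] w 59.1
```

View pics/w3.png

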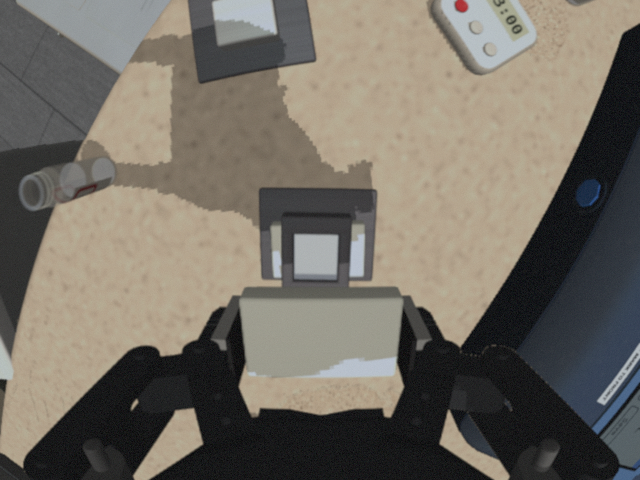

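The spacer is held level between the pads at (241–402, 300–377), and the filter shows at (316,250) on the lower spacer. I'll work out where the held spacer sits in the tool and measure the empty plinth.

```bash
python3 - <<'E'
from h import *
s=manip.get_state();M=rot(s["ee_rot"])
c=cast("wrist",[(242,300),(402,299),(397,376),(247,378)],s["position"][2]+.0244,s)
print(np.round((c-s["position"])@M*1000,1)); print("mean tool",(c.mean(0)-s["position"])@M*1000)
print("filter glass frame",cast("wrist",[(283,217),(351,217)],.051,s)[:,:2]*1000)
print("empty block corners", cast("wrist",[(272,0),(276,37),(217,46)],.025,s)[:,:2]*1000)
print("empty foot", cast("wrist",[(311,0),(315,61),(200,81)],.006,s)[:,:2]*1000)
E
```

```text
[[ 16.  -29.2 -24.7]
 [ 16.2  28.  -24.2]
 [-18.8  29.5 -24.1]
 [-19.4 -30.6 -24.7]]
mean tool [ -1.53350207  -0.58263293 -24.40564065]
filter glass frame [[516.40818597   3.82580692]
 [556.08344331  -1.40960933]]
empty block corners [[525.55367893 141.67262359]
 [525.02745159 115.36355155]
 [486.51742462 116.84798819]]
empty foot [[550.64733168 144.47004942]
 [547.58850598  99.12459051]
 [466.54794205  99.23020107]]
```

```bash
python3 -c "
from h import *
go(507,135,14,91)"
python3 -m handwheel '[{"translation":[0.015,-0.005,0],"angular":[0,0,0],"hand":0.5},{"translation":[0.025,-0.008,0],"angular":[0,0,0],"hand":0.5},{"translation":[0.025,-0.008,0],"angular":[0,0,0],"hand":0.5},{"translation":[0.025,-0.008,0],"angular":[0,0,0],"hand":0.5},{"translation":[0.025,-0.008,0],"angular":[0,0,0],"hand":0.5},{"translation":[0.02,-0.006,0],"angular":[0,0,0],"hand":0.5},{"translation":[0.015,-0.005,0],"angular":[0,0,0],"hand":0.5},{"translation":[0,0,0],"angular":[0.2,0,-4.2],"hand":0.5},{"translation":[0,0,0],"angular":[0.2,0,-4.2],"hand":0.5},{"translation":[0,0,0],"angular":[0,0,0],"hand":0.5}]'
python3 -c "
from h import *
go(507,135,14,91)"
```

```text
t 4.6 pos [536.  -22.  121.2] shift [152.  -49.9 106.7] turn [ 0.51  0.06 -8.39] shift-after-turn [157.5 -26.3 107.2] w 59.2
clock: 5.43
position: [0.5047, 0.1337, 0.1162]
ee_rot: [-0.002, 0.7, 0.714, -0.002]
contact_force: [-0.2, 0.2, -0.6]
width: 0.0594
gripper_force: 43.1
t 5.43 pos [504.7 133.7 116.2] shift [  1.3   3.1 102.2] turn [-0.39  0.    0.13] shift-after-turn [  1.3   2.4 102.2] w 59.4
```

```bash
python3 -m handwheel '[{"translation":[0.0015,0.003,0.01],"angular":[-0.3,0,0],"hand":0.5},{"translation":[0,0,0.018],"angular":[0,0,0],"hand":0.5},{"translation":[0,0,0.02],"angular":[0,0,0],"hand":0.5},{"translation":[0,0,0.02],"angular":[0,0,0],"hand":0.5},{"translation":[0,0,0.015],"angular":[0,0,0],"hand":0.5},{"translation":[0,0,0.008],"angular":[0,0,0],"hand":0.5},{"translation":[0,0,0.005],"angular":[0,0,0],"hand":0.5},{"translation":[0,0,0.003],"angular":[0,0,0],"hand":0.5},{"translation":[0,0,0],"angular":[0,0,0],"hand":0.5},{"translation":[0,0,0],"angular":[0,0,0],"hand":0.5}]'
python3 -c "
from h import *
go(507,135,12.5,91)"
```

```text
clock: 6.27
position: [0.5088, 0.1349, 0.0187]
ee_rot: [0.0, 0.701, 0.713, 0.001]
contact_force: [-1.0, -0.1, -0.6]
width: 0.059
gripper_force: 43.1
t 6.27 pos [508.8 134.9  18.7] shift [ 0.2 -1.8  6.2] turn [ 0.07 -0.02 -0.01] shift-after-turn [ 0.2 -1.8  6.2] w 59.0
```

```bash
python3 -m handwheel '[{"translation":[0,-0.0015,0.002],"angular":[0,0,0],"hand":0.5},{"translation":[0,0,0.002],"angular":[0,0,0],"hand":0.5},{"translation":[0,0,0.001],"angular":[0,0,0],"hand":0.5},{"translation":[0,0,0],"angular":[0,0,0],"hand":0.5}]'
python3 -m handwheel '[{"translation":[0,0,0.001],"angular":[0,0,0],"hand":0.5},{"translation":[0,0,0],"angular":[0,0,0],"hand":0.5},{"translation":[0,0,0],"angular":[0,0,0],"hand":0.5}]'
python3 -c "
from h import *
go(507,135,12.5,91)
im=manip.get_image('side');cv2.imwrite('pics/s4.png',cv2.resize(im[270:370,210:350,::-1],None,fx=4,fy=4))"
```

```text
clock: 6.6
position: [0.5066, 0.1348, 0.0132]
ee_rot: [-0.0, 0.701, 0.713, 0.0]
contact_force: [0.8, -0.1, -0.1]
width: 0.0594
gripper_force: 43.1
clock: 6.85
position: [0.5069, 0.1349, 0.0127]
ee_rot: [0.0, 0.701, 0.713, 0.0]
contact_force: [-1.4, 0.6, 5.2]
width: 0.0595
gripper_force: 43.6
t 6.85 pos [506.9 134.9  12.7] shift [0.1 0.1 0.2] turn [ 0.03 -0.01  0.01] shift-after-turn [0.1 0.1 0.2] w 59.5
```

View pics/s4.png

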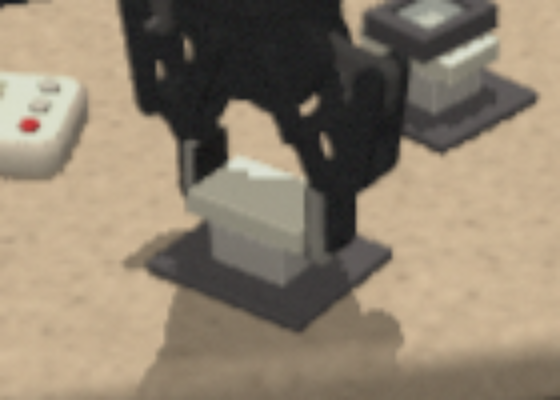

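The spacer is seated on the empty block, as the 5 N contact confirms. I'll release, rise, and go back over the stack turned for the filter.

```bash
python3 -m handwheel '[{"translation":[0,0,0],"angular":[0,0,0],"hand":0},{"translation":[0,0,0],"angular":[0,0,0],"hand":0},{"translation":[0,0,0],"angular":[0,0,0],"hand":0},{"translation":[0,0,0],"angular":[0,0,0],"hand":0},{"translation":[0,0,-0.01],"angular":[0,0,0],"hand":0},{"translation":[0,0,-0.02],"angular":[0,0,0],"hand":0},{"translation":[0,0,-0.03],"angular":[0,0,0],"hand":0},{"translation":[0,0,-0.035],"angular":[0,0,0],"hand":0},{"translation":[0,0,-0.035],"angular":[0,0,0],"hand":0},{"translation":[0,0,-0.02],"angular":[0,0,0],"hand":0}]'
python3 -m handwheel '[{"translation":[-0.03,0.005,0],"angular":[0,0,0],"hand":0},{"translation":[-0.03,0.005,0],"angular":[0,0,0],"hand":0},{"translation":[-0.03,0.005,0],"angular":[0,0,0],"hand":0},{"translation":[-0.03,0.005,0],"angular":[0,0,0],"hand":0},{"translation":[-0.037,0.005,0],"angular":[0,0,0],"hand":0},{"translation":[0,0,0],"angular":[0,0,7],"hand":0},{"translation":[0,0,0],"angular":[0,0,7],"hand":0},{"translation":[0,0,0],"angular":[0,0,7],"hand":0},{"translation":[0,0,0],"angular":[0,0,7],"hand":0},{"translation":[0,0,0],"angular":[0,0,7],"hand":0}]'
python3 -m handwheel '[{"translation":[0,0,0],"angular":[0,0,7],"hand":0},{"translation":[0,0,0],"angular":[0,0,7],"hand":0},{"translation":[0,0,0],"angular":[0,0,7],"hand":0},{"translation":[0,0,0],"angular":[0,0,7],"hand":0},{"translation":[0,0,0],"angular":[0,0,7],"hand":0},{"translation":[0,0,0],"angular":[0,0,7],"hand":0},{"translation":[0,0,0],"angular":[0,0,7],"hand":0},{"translation":[0,0,0],"angular":[0,0,7],"hand":0},{"translation":[0,0,0],"angular":[0,0,7],"hand":0},{"translation":[0,0,0],"angular":[0,0,0],"hand":0}]'
python3 - <<'E'
from h import *
go(532.5,-21.8,25,-6.9)
s=manip.get_state();im=manip.get_image("wrist")
cv2.imwrite("pics/w5.png",im[:,:,::-1]);np.save("pics/w5.npy",np.r_[s["position"],s["ee_rot"]])
E
```

```text
clock: 7.73
position: [0.5084, 0.135, 0.1667]
ee_rot: [0.002, 0.701, 0.713, 0.002]
contact_force: [0.9, -0.1, 0.4]
width: 0.0847
gripper_force: 0.0
clock: 8.57
position: [0.5344, -0.022, 0.1628]
ee_rot: [0.0, 0.884, 0.467, 0.0]
contact_force: [-1.0, 0.0, -0.0]
width: 0.0857
gripper_force: 0.0
clock: 9.4
position: [0.5344, -0.0217, 0.1628]
ee_rot: [-0.0, 0.998, -0.062, 0.0]
contact_force: [0.4, -0.1, 0.5]
width: 0.0857
gripper_force: 0.0
t 9.4 pos [534.4 -21.7 162.8] shift [ -2.    0.3 137.8] turn [-0.01 -0.03 -0.2 ] shift-after-turn [ -1.9   0.3 137.8] w 85.7
```

View pics/w5.png

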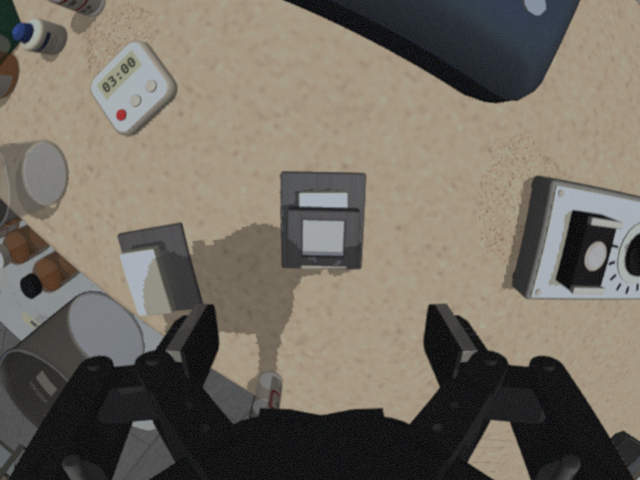

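The filter's glass is at (303–344, 220–257), and the first spacer lies squarely on its plinth at (155,275).

```bash
python3 - <<'E'
from h import *
im=cv2.imread("pics/w5.png");v=np.load("pics/w5.npy");s={"position":v[:3],"ee_rot":v[3:]}
g=im.max(2)
print("glass",blob("wrist",im,(g>130).astype(np.uint8),(296,214,350,262),.050,s))
print("frame edge",cast("wrist",[(288,208),(360,208)],.051,s)[:,:2]*1000)
# stage & unit, rough
print("stage window",cast("wrist",[(596,256)],.065,s)[:,:2]*1000)
print("unit top corners",cast("wrist",[(548,184),(528,297)],.040,s)[:,:2]*1000)
E
```

```text
glass ((array([532.7, -24.1]), array([28.6, 23.4]), 81.2), (303, 220, 41, 33))
frame edge [[556.53165036  -2.55282543]
 [550.33034241 -52.55098766]]
stage window [[ 491.85112768 -252.84730028]]
unit top corners [[ 551.73232688 -212.48136498]
 [ 451.63099734 -198.3374075 ]]
```

```bash
python3 -m handwheel '[{"translation":[-0.0015,0.0025,0.02],"angular":[0,0,0],"hand":0},{"translation":[0,0,0.024],"angular":[0,0,0],"hand":0},{"translation":[0,0,0.025],"angular":[0,0,0],"hand":0},{"translation":[0,0,0.025],"angular":[0,0,0],"hand":0},{"translation":[0,0,0.02],"angular":[0,0,0],"hand":0},{"translation":[0,0,0.015],"angular":[0,0,0],"hand":0},{"translation":[0,0,0.009],"angular":[0,0,0],"hand":0},{"translation":[0,0,0],"angular":[0,0,0],"hand":0},{"translation":[0,0,0],"angular":[0,0,0],"hand":0}]'
python3 -m handwheel '[{"translation":[0,0,0],"angular":[0,0,0],"hand":0.35},{"translation":[0,0,0],"angular":[0,0,0],"hand":0.6},{"translation":[0,0,0],"angular":[0,0,0],"hand":0.6},{"translation":[0,0,0],"angular":[0,0,0],"hand":0.6},{"translation":[0,0,0],"angular":[0,0,0],"hand":0.6},{"translation":[0,0,0],"angular":[0,0,0],"hand":0.6},{"translation":[0,0,0],"angular":[0,0,0],"hand":0.6}]' 50
python3 -m handwheel '[{"translation":[0,0,-0.003],"angular":[0,0,0],"hand":0.6},{"translation":[0,0,-0.007],"angular":[0,0,0],"hand":0.6},{"translation":[0,0,-0.015],"angular":[0,0,0],"hand":0.6},{"translation":[0,0,-0.025],"angular":[0,0,0],"hand":0.6},{"translation":[0,0,-0.03],"angular":[0,0,0],"hand":0.6},{"translation":[0,0,-0.03],"angular":[0,0,0],"hand":0.6},{"translation":[0,0,-0.01],"angular":[0,0,0],"hand":0.6},{"translation":[0,0,0],"angular":[0,0,0],"hand":0.6},{"translation":[0,0,0],"angular":[0,0,0],"hand":0.6}]'
python3 - <<'E'
from h import *
go(490,-249,144,-11.5)
s=manip.get_state();im=manip.get_image("wrist")
cv2.imwrite("pics/w6.png",im[:,:,::-1]);np.save("pics/w6.npy",np.r_[s["position"],s["ee_rot"]])
E
```

```text
clock: 10.2
position: [0.5329, -0.0241, 0.0243]
ee_rot: [-0.0, 0.998, -0.06, -0.0]
contact_force: [-0.9, 0.0, -0.8]
width: 0.0855
gripper_force: 0.0
clock: 10.78
position: [0.5337, -0.0241, 0.0255]
ee_rot: [0.0, 0.998, -0.061, 0.001]
contact_force: [-1.0, 0.6, 6.4]
width: 0.0512
gripper_force: 52.8
clock: 11.53
position: [0.5323, -0.024, 0.1439]
ee_rot: [-0.0, 0.998, -0.061, -0.0]
contact_force: [-0.5, 0.8, -2.5]
width: 0.051
gripper_force: 52.5
t 11.53 pos [532.3 -24.  143.9] shift [-1.460e+01  2.285e+02 -1.000e-01] turn [-0.01  0.01  4.51] shift-after-turn [ 3.400e+00  2.289e+02 -1.000e-01] w 51.0
```

View pics/w6.png

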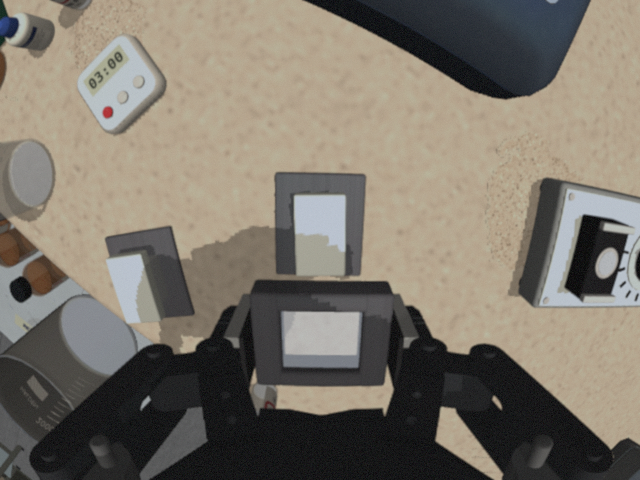

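The filter is gripped level, with its frame at (252–392, 281–386), and the lower spacer is left on the stack at (293–346, 193–276). I'll move near the stage and look there.

```bash
python3 -m handwheel '[{"translation":[-0.005,0.02,0],"angular":[0,0,0],"hand":0.6},{"translation":[-0.007,0.03,0],"angular":[0,0,0],"hand":0.6},{"translation":[-0.007,0.03,0],"angular":[0,0,0],"hand":0.6},{"translation":[-0.007,0.03,0],"angular":[0,0,0],"hand":0.6},{"translation":[-0.007,0.03,0],"angular":[0,0,0],"hand":0.6},{"translation":[-0.007,0.03,0],"angular":[0,0,0],"hand":0.6},{"translation":[-0.007,0.03,0],"angular":[0,0,0],"hand":0.6},{"translation":[-0.007,0.025,0],"angular":[0,0,4.5],"hand":0.6},{"translation":[0,0,0],"angular":[0,0,0],"hand":0.6},{"translation":[0,0,0],"angular":[0,0,0],"hand":0.6}]'
python3 - <<'E'
from h import *
v=np.load("pics/w6.npy");s={"position":v[:3],"ee_rot":v[3:]};M=rot(s["ee_rot"])
c=cast("wrist",[(252,293),(392,293),(384,384),(252,386)],s["position"][2]+.0255,s)
print("filter in tool",np.round((c-s["position"])@M*1000,1),(c.mean(0)-s["position"])@M*1000)
c=cast("wrist",[(293,194),(346,194),(348,276),(292,276)],.037,s);print("lower spacer",rect(c),c.mean(0)*1000)
s=manip.get_state();print(s["position"])
im=manip.get_image("wrist")
cv2.imwrite("pics/w7.png",im[:,:,::-1]);np.save("pics/w7.npy",np.r_[s["position"],s["ee_rot"]])
E
```

```text
clock: 12.42
position: [0.4501, -0.2411, 0.1419]
ee_rot: [-0.001, 0.995, -0.101, -0.002]
contact_force: [1.1, 0.8, -1.9]
width: 0.0511
gripper_force: 52.6
filter in tool [[ 19.4 -22.9 -25.5]
 [ 19.4  26.1 -25.5]
 [-21.5  26.5 -25.5]
 [-22.7 -26.5 -25.5]] [ -1.34771932   0.80545027 -25.49994924]
lower spacer (array([532.5, -24.7]), array([60.1, 40.7]), -7.0) [532.5526324  -24.55676752  37.        ]
[ 0.45011055 -0.24106345  0.14189549]
```

View pics/w7.png

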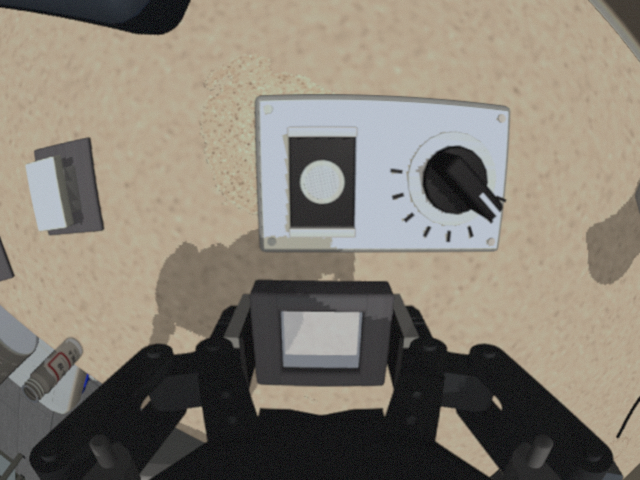

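The wrist view shows the stage window at (323,182) with rails at rows ~132 and ~232. The housing corners are about (257,96), (509,106), (500,249) and (259,249), and the knob bar runs from about (440,152) to its pointing end at (494,208).

```bash
python3 - <<'E'
from h import *
im=cv2.imread("pics/w7.png");v=np.load("pics/w7.npy");s={"position":v[:3],"ee_rot":v[3:]}
g=im.max(2);hsv=cv2.cvtColor(im,cv2.COLOR_BGR2HSV)
print("window",blob("wrist",im,(g>110).astype(np.uint8),(296,155,350,210),.065,s))
print("black top",blob("wrist",im,(g<100).astype(np.uint8),(280,134,362,230),.065,s))
print("rails",cast("wrist",[(289,127),(356,127),(355,237),(289,237)],.071,s).mean(0)*1000)
print("skirt+bar",blob("wrist",im,(g<90).astype(np.uint8),(418,135,510,225),.08,s))
c=cast("wrist",[(257,96),(509,106),(500,249),(259,249)],.040,s)*1000;print("unit",rect(c/1000),np.round(c[:,:2],1))
t=cast("wrist",[(397,170),(397,196),(408,217),(427,232),(448,237),(471,231)],.040,s)[:,:2]*1000
A=np.c_[2*t,np.ones(6)];q=np.linalg.lstsq(A,(t**2).sum(1),rcond=None)[0];print("tick circle",q[:2],np.sqrt(q[2]+q[:2]@q[:2]),np.degrees(np.arctan2(*(t-q[:2]).T[::-1])))
cv2.imwrite("pics/c7.png",cv2.resize(im[120:250,375:520],None,fx=4,fy=4,interpolation=2))
E
```

```text
window ((array([ 491.7, -251.5]), array([26.1, 25.9]), 78.4), (300, 160, 45, 44))
black top ((array([ 491.2, -251.2]), array([54.5, 39. ]), -11.6), (289, 137, 67, 91))
rails [ 491.7941396  -251.61622134   71.        ]
skirt+bar ((array([ 475.1, -332.2]), array([55.6, 39.2]), 39.9), (423, 146, 83, 76))
unit (array([ 484.4, -296. ]), array([177.8, 105.3]), 78.2) [[ 552.7 -221.1]
 [ 518.5 -390.5]
 [ 414.8 -372.3]
 [ 451.  -198.2]]
tick circle [ 472.3502712  -338.73672156] 40.13326381552774 [  69.55333636   94.9241549   119.08814138  145.21060387  169.0634771
 -164.82993215]
```

View pics/c7.png

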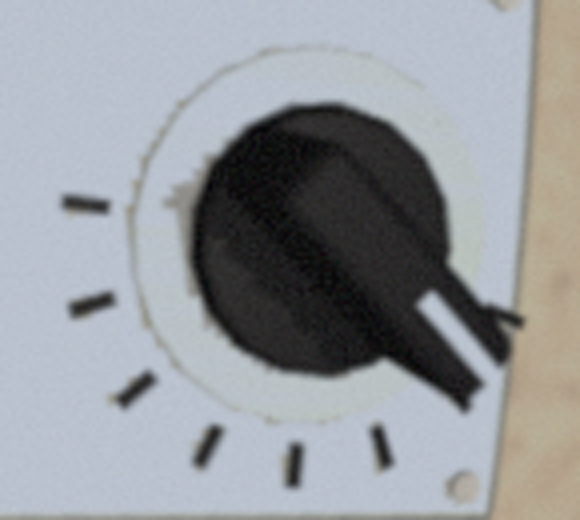

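```bash
python3 - <<'E'
from h import *
v=np.load("pics/w7.npy");s={"position":v[:3],"ee_rot":v[3:]}
c=cast("wrist",[(482,194),(497.5,215.7)],.082,s)[:,:2]*1000;print(c,np.degrees(np.arctan2(*(c[1]-c[0])[::-1])))
c=cast("wrist",[(501.5,199)],.04,s)[:,:2]*1000-[472.4,-338.7];print(np.hypot(*c[0]),np.degrees(np.arctan2(*c[0][::-1])))
go(492.6,-251.6,60,-11.6)
E
```

```text
[[ 470.38941135 -342.66715533]
 [ 455.34834754 -351.91644515]] -148.41114994887644
41.952766573359845 -117.64021259469776
t 12.47 pos [ 450.5 -240.1  142.2] shift [43.8  3.  82. ] turn [-0.15  0.22  0.05] shift-after-turn [43.5  2.8 82.2] w 51.1
```

```bash
python3 -m handwheel '[{"translation":[0.015,0.001,0],"angular":[-0.1,0.2,0],"hand":0.6},{"translation":[0.02,0.001,0],"angular":[0,0,0],"hand":0.6},{"translation":[0.009,0.001,0.01],"angular":[0,0,0],"hand":0.6},{"translation":[0,0,0.018],"angular":[0,0,0],"hand":0.6},{"translation":[0,0,0.018],"angular":[0,0,0],"hand":0.6},{"translation":[0,0,0.014],"angular":[0,0,0],"hand":0.6},{"translation":[0,0,0.007],"angular":[0,0,0],"hand":0.6},{"translation":[0,0,0],"angular":[0,0,0],"hand":0.6},{"translation":[0,0,0],"angular":[0,0,0],"hand":0.6}]'
python3 -c "
from h import *
go(492.6,-251.6,53.5,-11.6)
im=manip.get_image('side');cv2.imwrite('pics/s8.png',cv2.resize(im[190:280,350:470,::-1],None,fx=5,fy=5))"
```

```text
clock: 13.22
position: [0.4943, -0.2518, 0.0765]
ee_rot: [0.001, 0.995, -0.1, 0.001]
contact_force: [-0.4, -0.1, -1.9]
width: 0.0511
gripper_force: 52.6
t 13.22 pos [ 494.3 -251.8   76.5] shift [-1.7  0.1 23. ] turn [ 0.05 -0.11  0.17] shift-after-turn [-1.7  0.1 23. ] w 51.1
```

View pics/s8.png

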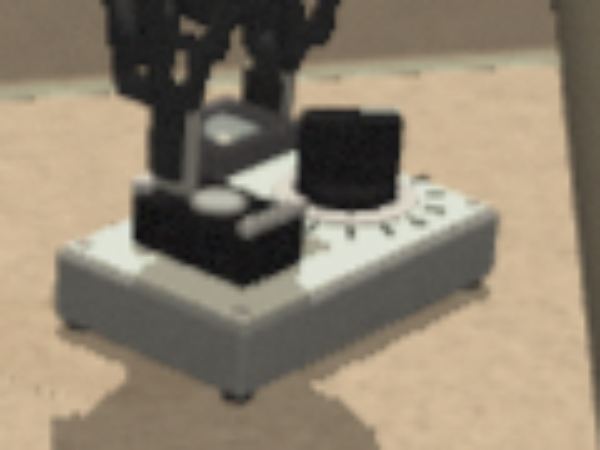

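I've now viewed 12 pictures, which is over the limit of 10, so I'll open no more and go by numbers only. The last one shows the filter above the stage, aligned and clear of the rails.

```bash
python3 -m handwheel '[{"translation":[-0.0015,0,0.006],"angular":[0,0,0],"hand":0.6},{"translation":[0,0,0.006],"angular":[0,0,0],"hand":0.6},{"translation":[0,0,0.004],"angular":[0,0,0],"hand":0.6},{"translation":[0,0,0.003],"angular":[0,0,0],"hand":0.6},{"translation":[0,0,0.001],"angular":[0,0,0],"hand":0.6},{"translation":[0,0,0],"angular":[0,0,0],"hand":0.6},{"translation":[0,0,0],"angular":[0,0,0],"hand":0.6}]'
python3 -m handwheel '[{"translation":[0,0,0.001],"angular":[0,0,0],"hand":0.6},{"translation":[0,0,0.001],"angular":[0,0,0],"hand":0.6},{"translation":[0,0,0],"angular":[0,0,0],"hand":0.6},{"translation":[0,0,0],"angular":[0,0,0],"hand":0.6}]'
python3 -c "
from h import *
go(492.6,-251.6,53.5,-11.6)"
```

```text
clock: 13.85
position: [0.4931, -0.2525, 0.0572]
ee_rot: [0.001, 0.995, -0.1, 0.002]
contact_force: [0.8, -0.8, -1.7]
width: 0.0512
gripper_force: 52.7
clock: 14.18
position: [0.4931, -0.2524, 0.0552]
ee_rot: [0.001, 0.995, -0.1, 0.002]
contact_force: [-0.6, -0.5, -1.8]
width: 0.051
gripper_force: 52.7
t 14.18 pos [ 493.1 -252.4   55.2] shift [-0.6 -0.7  1.7] turn [ 0.09 -0.2   0.11] shift-after-turn [-0.6 -0.7  1.7] w 51.0
```

```bash
python3 -m handwheel '[{"translation":[-0.0005,-0.0007,0.001],"angular":[0,0,0],"hand":0.6},{"translation":[0,0,0.0007],"angular":[0,0,0],"hand":0.6},{"translation":[0,0,0],"angular":[0,0,0],"hand":0.6},{"translation":[0,0,0],"angular":[0,0,0],"hand":0.6}]'
python3 -m handwheel '[{"translation":[0,0,0.001],"angular":[0,0,0],"hand":0.6},{"translation":[0,0,0],"angular":[0,0,0],"hand":0.6},{"translation":[0,0,0],"angular":[0,0,0],"hand":0.6}]'
```

```text
clock: 14.52
position: [0.4927, -0.2515, 0.0536]
ee_rot: [0.001, 0.995, -0.1, 0.002]
contact_force: [-1.4, 0.7, -0.7]
width: 0.0511
gripper_force: 52.8
clock: 14.77
position: [0.4927, -0.2515, 0.0536]
ee_rot: [0.001, 0.995, -0.1, 0.002]
contact_force: [-2.5, 1.7, 6.7]
width: 0.0508
gripper_force: 53.5
```

Contact at 6.7 N, so the filter is seated. I'll release, rise and check it numerically.

```bash
python3 -m handwheel '[{"translation":[0,0,0],"angular":[0,0,0],"hand":0},{"translation":[0,0,0],"angular":[0,0,0],"hand":0},{"translation":[0,0,0],"angular":[0,0,0],"hand":0},{"translation":[0,0,0],"angular":[0,0,0],"hand":0},{"translation":[0,0,-0.01],"angular":[0,0,0],"hand":0},{"translation":[0,0,-0.025],"angular":[0,0,0],"hand":0},{"translation":[0,0,-0.035],"angular":[0,0,0],"hand":0},{"translation":[0,0,-0.035],"angular":[0,0,0],"hand":0},{"translation":[0,0,-0.025],"angular":[0,0,0],"hand":0},{"translation":[0,0,0],"angular":[0,0,0],"hand":0}]'
python3 - <<'E'
from h import *
s=manip.get_state();im=manip.get_image("wrist")
cv2.imwrite("pics/w9.png",im[:,:,::-1]);np.save("pics/w9.npy",np.r_[s["position"],s["ee_rot"]])
im=im[:,:,::-1].copy();g=im.max(2)
n,l,st,c=cv2.connectedComponentsWithStats((g>130).astype(np.uint8))
for i in range(1,n):
    if 300<st[i,4]<6000: print("bright",st[i],c[i])
n,l,st,c=cv2.connectedComponentsWithStats((g<90).astype(np.uint8))
for i in range(1,n):
    if 400<st[i,4]<30000: print("dark",st[i],c[i])
# where ideal filter outer corners/glass would appear: project by scanning cast inverse
yy,xx=np.mgrid[100:400:2,200:560:2];P=cast("wrist",np.c_[xx.ravel(),yy.ravel()],.079,s)[:,:2]*1000
a=np.radians(-11.6)
for u,v in [(0,0),(21,26),(21,-26),(-21,-26),(-21,26)]:
    w=np.array([491.5+u*np.cos(a)-v*np.sin(a),-251.5+u*np.sin(a)+v*np.cos(a)])
    k=np.argmin(((P-w)**2).sum(1));print((u,v),xx.ravel()[k],yy.ravel()[k])
E
```

```text
clock: 15.6
position: [0.4955, -0.2534, 0.1893]
ee_rot: [0.004, 0.995, -0.1, 0.007]
contact_force: [-0.3, 0.0, 0.8]
width: 0.0856
gripper_force: 0.0
bright [299 227  36  28 836] [316.69258373 239.50837321]
bright [ 204  334   45   73 1630] [224.3595092  368.90613497]
bright [ 601  384   39   75 1782] [624.335578   421.43378227]
bright [468 421  46  47 997] [490.8114343  441.34804413]
dark [    0     0   234   106 18068] [116.79604826  43.85681868]
dark [ 516    0  124  139 7087] [595.73204459  48.06109778]
dark [267 160 201   7 502] [363.88844622 162.05776892]
dark [  65  186   65   80 2679] [104.5572975  222.68645017]
dark [ 283  204   71   70 3288] [317.51307786 237.52706813]
dark [ 399  204   62   63 2502] [427.15627498 232.80135891]
dark [   0  238   44   69 1724] [ 19.30162413 273.10150812]
(0, 0) 316 244
(21, 26) 280 214
(21, -26) 354 214
(-21, -26) 352 270
(-21, 26) 280 270
```

```bash
python3 -m handwheel '[{"translation":[0,0,0],"angular":[0,0,0],"hand":0},{"translation":[0,0,0],"angular":[0,0,0],"hand":0},{"translation":[0,0,0],"angular":[0,0,0],"hand":0}]'
python3 - <<'E'
from h import *
s=manip.get_state();im=manip.get_image("wrist")[:,:,::-1].copy()
cv2.imwrite("pics/w10.png",im);np.save("pics/w10.npy",np.r_[s["position"],s["ee_rot"]]);g=im.max(2)
b=blob("wrist",im,(g>120).astype(np.uint8),(292,218,345,262),.078,s);print("glass",b)
d=b[0][0]-np.array([491.5,-251.5]);a=np.radians(-11.6);print("in stage",d@[np.cos(a),np.sin(a)],d@[-np.sin(a),np.cos(a)])
for c in (316,300,332): print(c,g[195:290:2,c])
go(532.5,-24.6,150,83)
E
```

```text
clock: 15.9
position: [0.4914, -0.2507, 0.181]
ee_rot: [0.0, 0.995, -0.1, 0.0]
contact_force: [1.0, 1.0, 1.1]
width: 0.0852
gripper_force: 0.0
glass ((array([ 492.8, -252.5]), array([26.2, 21.5]), 78.5), (302, 221, 39, 31))
in stage 1.4745257456251233 -0.7181739521095877
316 [174 109  46  44  44  40  37  38  66  87  85  84  76 152 172 170 173 167
 168 170 172 171 169 172 169 165 151 141 118 119 116  58  52  61  58  79
  79  75 114 122 122 127 147 142 103 138 164 162]
300 [174 113  44  48  42  40  38  42  72  84  85  81  71  85  89  90  89  88
  90  91  88  92  91  91  92  88  90  86  89  88  85  52  50  58  56  55
  54  73 117 126 121 131 148 145  98 137 164 162]
332 [173 112  45  48  48  46  36  38  64  84  83  84  77 131 153 158 166 169
 168 171 169 167 164 156 153 142 123 116 115 118 117  72  46  53  55  60
  52  70 117 125 118 122 178 185 142 142 158 155]
t 15.95 pos [ 491.5 -250.8  181. ] shift [  -4.9 -229.9   31. ] turn [ 5.000e-02 -1.000e-02 -9.449e+01] shift-after-turn [229.5  13.1  31. ] w 85.6
```

The filter lies within about 1.5 mm of the stage centre. Next is the lower spacer.

```bash
python3 -m handwheel '[{"translation":[0,-0.02,0],"angular":[0,0,0],"hand":0},{"translation":[-0.001,-0.03,0],"angular":[0,0,0],"hand":0},{"translation":[-0.001,-0.035,0],"angular":[0,0,0],"hand":0},{"translation":[-0.001,-0.035,0],"angular":[0,0,0],"hand":0},{"translation":[-0.001,-0.035,0],"angular":[0,0,0],"hand":0},{"translation":[-0.001,-0.035,0],"angular":[0,0,-7],"hand":0},{"translation":[-0.004,-0.0395,0],"angular":[0,0,-7],"hand":0},{"translation":[0,0,0],"angular":[0,0,-7],"hand":0},{"translation":[0,0,0],"angular":[0,0,-7],"hand":0},{"translation":[0,0,0],"angular":[0,0,-7],"hand":0}]'
python3 -m handwheel '[{"translation":[0,0,0],"angular":[0,0,-7],"hand":0},{"translation":[0,0,0],"angular":[0,0,-7],"hand":0},{"translation":[0,0,0],"angular":[0,0,-7],"hand":0},{"translation":[0,0,0],"angular":[0,0,-7],"hand":0},{"translation":[0,0,0],"angular":[0,0,-7],"hand":0},{"translation":[0,0,0],"angular":[0,0,-7],"hand":0},{"translation":[0,0,0],"angular":[0,0,-7],"hand":0},{"translation":[0,0,0],"angular":[0,0,-7],"hand":0},{"translation":[0,0,0],"angular":[0,0,-3.5],"hand":0},{"translation":[0,0,0],"angular":[0,0,0],"hand":0}]'
python3 - <<'E'
from h import *
go(532.5,-24.6,11,83)
s=manip.get_state();im=manip.get_image("wrist")[:,:,::-1].copy();cv2.imwrite("pics/w11.png",im)
hsv=cv2.cvtColor(im,cv2.COLOR_BGR2HSV);g=im.max(2)
n,l,st,c=cv2.connectedComponentsWithStats(((hsv[...,1]<60)&(g>115)).astype(np.uint8))
for i in range(1,n):
    if 600<st[i,4]<20000:
        k=max(cv2.findContours((l==i).astype(np.uint8),0,1)[0],key=len)[:,0];print(st[i],rect(cast("wrist",k,.037,s)))
E
```

```text
clock: 16.78
position: [0.5238, -0.0232, 0.181]
ee_rot: [0.001, 0.978, 0.208, 0.0]
contact_force: [0.7, 0.3, -0.7]
width: 0.0855
gripper_force: 0.0
clock: 17.62
position: [0.5238, -0.0244, 0.181]
ee_rot: [0.001, 0.749, 0.663, -0.0]
contact_force: [-0.6, -0.2, 0.4]
width: 0.0851
gripper_force: 0.0
t 17.62 pos [523.8 -24.4 181. ] shift [  1.1   8.5 170. ] turn [0.06 0.1  0.06] shift-after-turn [  0.8   8.6 170. ] w 85.1
[ 234    2   82   55 3333] (array([505.9, 132.7]), array([60.1, 36.2]), 0.9)
[ 295  199   76   45 3359] (array([532.4, -24.1]), array([60.1, 36.3]), -6.8)
[566 266  60  87 932] (array([ 811.1, -155. ]), array([110. ,  18.5]), 56.2)
[269 399 103  16 803] (array([ 498.5, -216.7]), array([104.4,  17.2]), -11.8)
[ 112  420   63   60 2375] (array([ 253. , -314.9]), array([189.5,  67.4]), 52.1)
[ 468  420   50   52 1485] (array([ 707.2, -335.3]), array([99.9, 64.9]), 74.5)
```

```bash
python3 -m handwheel '[{"translation":[0.0008,0.0086,0.015],"angular":[0,0,0],"hand":0},{"translation":[0,0,0.025],"angular":[0,0,0],"hand":0},{"translation":[0,0,0.03],"angular":[0,0,0],"hand":0},{"translation":[0,0,0.03],"angular":[0,0,0],"hand":0},{"translation":[0,0,0.025],"angular":[0,0,0],"hand":0},{"translation":[0,0,0.02],"angular":[0,0,0],"hand":0},{"translation":[0,0,0.015],"angular":[0,0,0],"hand":0},{"translation":[0,0,0.008],"angular":[0,0,0],"hand":0},{"translation":[0,0,0],"angular":[0,0,0],"hand":0},{"translation":[0,0,0],"angular":[0,0,0],"hand":0}]'
python3 -c "
from h import *
go(532.4,-24.3,11,83)"
```

```text
clock: 18.5
position: [0.5336, -0.0251, 0.014]
ee_rot: [0.002, 0.749, 0.662, 0.0]
contact_force: [0.2, -0.4, -0.6]
width: 0.0856
gripper_force: 0.0
t 18.5 pos [533.6 -25.1  14. ] shift [ 0.7 -1.3  3. ] turn [ 0.16  0.1  -0.03] shift-after-turn [ 0.7 -1.3  3. ] w 85.6
```

```bash
python3 -m handwheel '[{"translation":[0.0007,-0.001,0.002],"angular":[0,0,0],"hand":0},{"translation":[0,0,0],"angular":[0,0,0],"hand":0.3},{"translation":[0,0,0],"angular":[0,0,0],"hand":0.5},{"translation":[0,0,0],"angular":[0,0,0],"hand":0.5},{"translation":[0,0,0],"angular":[0,0,0],"hand":0.5},{"translation":[0,0,0],"angular":[0,0,0],"hand":0.5},{"translation":[0,0,0],"angular":[0,0,0],"hand":0.5},{"translation":[0,0,0],"angular":[0,0,0],"hand":0.5}]' 40
python3 -m handwheel '[{"translation":[0,0,-0.003],"angular":[0,0,0],"hand":0.5},{"translation":[0,0,-0.007],"angular":[0,0,0],"hand":0.5},{"translation":[0,0,-0.015],"angular":[0,0,0],"hand":0.5},{"translation":[0,0,-0.025],"angular":[0,0,0],"hand":0.5},{"translation":[0,0,-0.03],"angular":[0,0,0],"hand":0.5},{"translation":[0,0,-0.02],"angular":[0,0,0],"hand":0.5},{"translation":[0,0,0],"angular":[0,0,0],"hand":0.5},{"translation":[0,0,0],"angular":[0,0,0],"hand":0.5},{"translation":[0,0,0],"angular":[0,0,0],"hand":0.5},{"translation":[0,0,0],"angular":[0,0,0],"hand":0.5}]'
python3 - <<'E'
from h import *
go(506.5,134.2,112,91)
s=manip.get_state();im=manip.get_image("wrist")[:,:,::-1].copy();cv2.imwrite("pics/w12.png",im)
hsv=cv2.cvtColor(im,cv2.COLOR_BGR2HSV);g=im.max(2)
n,l,st,c=cv2.connectedComponentsWithStats(((hsv[...,1]<60)&(g>115)).astype(np.uint8))
M=rot(s["ee_rot"])
for i in range(1,n):
    if 600<st[i,4]<20000 and 230<st[i,0]+st[i,2]/2<410:
        k=max(cv2.findContours((l==i).astype(np.uint8),0,1)[0],key=len)[:,0];w=(cast("wrist",k,s["position"][2]+.024,s)-s["position"])@M
        print(st[i],rect(w))
E
```

```text
clock: 19.17
position: [0.5333, -0.0243, 0.0132]
ee_rot: [0.003, 0.749, 0.663, 0.001]
contact_force: [-0.5, 0.3, 5.4]
width: 0.0594
gripper_force: 43.6
clock: 20.0
position: [0.531, -0.0239, 0.1108]
ee_rot: [0.001, 0.749, 0.663, -0.001]
contact_force: [0.7, -0.4, -0.6]
width: 0.059
gripper_force: 43.2
t 20.0 pos [531.  -23.9 110.8] shift [153.9 -43.6  -1.5] turn [ 0.01  0.1  -7.99] shift-after-turn [158.5 -21.8  -1.2] w 59.0
[ 198    0  104   40 3051] (array([114.8, -24.1]), array([32.7, 14.5]), 83.0)
[ 294  220   61   50 2907] (array([36.5, -0. ]), array([20. , 17.2]), -88.7)
```

```bash
python3 -m handwheel '[{"translation":[0.015,-0.004,0],"angular":[0,0,0],"hand":0.5},{"translation":[0.025,-0.007,0],"angular":[0,0,0],"hand":0.5},{"translation":[0.028,-0.008,0],"angular":[0,0,0],"hand":0.5},{"translation":[0.028,-0.008,0],"angular":[0,0,0],"hand":0.5},{"translation":[0.028,-0.008,0],"angular":[0,0,0],"hand":0.5},{"translation":[0.018,-0.005,0],"angular":[0,0,0],"hand":0.5},{"translation":[0.011,-0.003,0],"angular":[0,0,0],"hand":0.5},{"translation":[0,0,0],"angular":[0,0,-4],"hand":0.5},{"translation":[0,0,0.01],"angular":[0,0.1,-4],"hand":0.5},{"translation":[0,0,0.02],"angular":[0,0,0],"hand":0.5}]'
python3 -m handwheel '[{"translation":[0,0,0.02],"angular":[0,0,0],"hand":0.5},{"translation":[0,0,0.015],"angular":[0,0,0],"hand":0.5},{"translation":[0,0,0.008],"angular":[0,0,0],"hand":0.5},{"translation":[0,0,0.004],"angular":[0,0,0],"hand":0.5},{"translation":[0,0,0],"angular":[0,0,0],"hand":0.5},{"translation":[0,0,0],"angular":[0,0,0],"hand":0.5},{"translation":[0,0,0],"angular":[0,0,0],"hand":0.5}]'
python3 -c "
from h import *
go(506.3,133.3,25.2,91)"
```

```text
clock: 20.88
position: [0.5101, 0.1332, 0.0826]
ee_rot: [0.003, 0.7, 0.714, 0.002]
contact_force: [0.3, 0.1, -1.1]
width: 0.0595
gripper_force: 43.2
clock: 21.47
position: [0.5093, 0.133, 0.0355]
ee_rot: [0.002, 0.701, 0.713, 0.002]
contact_force: [-0.5, -0.5, -0.5]
width: 0.0588
gripper_force: 43.2
t 21.47 pos [509.3 133.   35.5] shift [ 0.4 -3.1 10.3] turn [0.28 0.02 0.  ] shift-after-turn [ 0.4 -3.  10.3] w 58.8
```

```bash
python3 -m handwheel '[{"translation":[0.0004,-0.003,0.003],"angular":[0.2,0,0],"hand":0.5},{"translation":[0,0,0.003],"angular":[0,0,0],"hand":0.5},{"translation":[0,0,0.002],"angular":[0,0,0],"hand":0.5},{"translation":[0,0,0.001],"angular":[0,0,0],"hand":0.5},{"translation":[0,0,0],"angular":[0,0,0],"hand":0.5},{"translation":[0,0,0],"angular":[0,0,0],"hand":0.5}]'
python3 -m handwheel '[{"translation":[0,0,0.001],"angular":[0,0,0],"hand":0.5},{"translation":[0,0,0],"angular":[0,0,0],"hand":0.5},{"translation":[0,0,0],"angular":[0,0,0],"hand":0.5}]'
python3 -c "
from h import *
go(506.3,133.3,25.2,91)"
```

```text
clock: 21.97
position: [0.5056, 0.1335, 0.0265]
ee_rot: [0.0, 0.701, 0.713, 0.0]
contact_force: [-2.1, 0.3, 5.5]
width: 0.0592
gripper_force: 46.4
clock: 22.22
position: [0.5054, 0.1335, 0.0255]
ee_rot: [0.0, 0.701, 0.713, -0.0]
contact_force: [-1.4, 0.4, 6.5]
width: 0.0596
gripper_force: 46.9
t 22.22 pos [505.4 133.5  25.5] shift [-0.2  0.9  0.3] turn [0.01 0.02 0.01] shift-after-turn [-0.2  0.9  0.3] w 59.6
```

```bash
python3 -m handwheel '[{"translation":[0,0,0],"angular":[0,0,0],"hand":0},{"translation":[0,0,0],"angular":[0,0,0],"hand":0},{"translation":[0,0,0],"angular":[0,0,0],"hand":0},{"translation":[0,0,0],"angular":[0,0,0],"hand":0},{"translation":[0,0,-0.01],"angular":[0,0,0],"hand":0},{"translation":[0,0,-0.025],"angular":[0,0,0],"hand":0},{"translation":[0,0,-0.035],"angular":[0,0,0],"hand":0},{"translation":[0,0,-0.04],"angular":[0,0,0],"hand":0},{"translation":[0,0,-0.04],"angular":[0,0,0],"hand":0},{"translation":[-0.03,0,0],"angular":[0,0,0],"hand":0}]'
python3 -m handwheel '[{"translation":[0,0,0],"angular":[0,0,0],"hand":0},{"translation":[0,0,0],"angular":[0,0,0],"hand":0},{"translation":[0,0,0],"angular":[0,0,0],"hand":0}]'
python3 - <<'E'
from h import *
s=manip.get_state();im=manip.get_image("wrist")[:,:,::-1].copy();cv2.imwrite("pics/w13.png",im)
hsv=cv2.cvtColor(im,cv2.COLOR_BGR2HSV);g=im.max(2)
n,l,st,c=cv2.connectedComponentsWithStats(((hsv[...,1]<60)&(g>115)).astype(np.uint8))
for i in range(1,n):
    if 600<st[i,4]<20000:
        k=max(cv2.findContours((l==i).astype(np.uint8),0,1)[0],key=len)[:,0];print(st[i],rect(cast("wrist",k,.049,s)))
go(473,-338.5,180,35)
E
```

```text
clock: 23.05
position: [0.5114, 0.1073, 0.1835]
ee_rot: [0.004, 0.699, 0.715, 0.007]
contact_force: [2.0, 0.2, -0.1]
width: 0.086
gripper_force: 0.0
clock: 23.3
position: [0.5054, 0.1035, 0.1745]
ee_rot: [-0.0, 0.701, 0.713, -0.001]
contact_force: [0.5, 0.1, 0.2]
width: 0.0856
gripper_force: 0.0
[ 157    0  109   54 4533] (array([416.9, 258.2]), array([83.9, 43.6]), -6.5)
[ 281  165   82   50 3931] (array([504. , 133.6]), array([59.6, 36.4]), 1.3)
[ 325  336   47   33 1233] (array([529.1,  -5.7]), array([36.6, 31.3]), -8.3)
[ 112  420   63   60 2373] (array([ 291.2, -195.4]), array([177.3,  63.1]), 60.0)
t 23.35 pos [505.3 103.7 174.1] shift [-441.6  -40.    -5.7] turn [-0.11  0.07 56.  ] shift-after-turn [-280.1  343.7   -5.9] w 85.8
```

The pile is square at (504,133.6), 1.3°. Now to the knob.

```bash
python3 -m handwheel '[{"translation":[-0.02,-0.002,0],"angular":[0,0,0],"hand":0},{"translation":[-0.035,-0.003,0],"angular":[0,0,0],"hand":0},{"translation":[-0.035,-0.003,0],"angular":[0,0,0],"hand":0},{"translation":[-0.035,-0.003,0],"angular":[0,0,0],"hand":0},{"translation":[-0.035,-0.003,0],"angular":[0,0,0],"hand":0},{"translation":[-0.035,-0.003,0],"angular":[0,0,0],"hand":0},{"translation":[-0.035,-0.003,0],"angular":[0,0,0],"hand":0},{"translation":[-0.035,-0.003,0],"angular":[0,0,0],"hand":0},{"translation":[-0.035,-0.003,0],"angular":[0,0,0],"hand":0},{"translation":[-0.035,-0.003,0],"angular":[0,0,0],"hand":0}]'
python3 -m handwheel '[{"translation":[-0.035,-0.003,0],"angular":[0,0,0],"hand":0},{"translation":[-0.035,-0.003,0],"angular":[0,0,0],"hand":0},{"translation":[-0.03,-0.003,0],"angular":[0,0,0],"hand":0},{"translation":[-0.007,-0.002,0],"angular":[0,0,7],"hand":0},{"translation":[0,0,0],"angular":[0,0,7],"hand":0},{"translation":[0,0,0],"angular":[0,0,7],"hand":0},{"translation":[0,0,0],"angular":[0,0,7],"hand":0},{"translation":[0,0,0],"angular":[0,0,7],"hand":0},{"translation":[0,0,0],"angular":[0,0,7],"hand":0},{"translation":[0,0,0],"angular":[0,0,7],"hand":0}]'
python3 -m handwheel '[{"translation":[0,0,0],"angular":[0,0,7],"hand":0},{"translation":[0,0,0],"angular":[0,0,0],"hand":0},{"translation":[0,0,0],"angular":[0,0,0],"hand":0},{"translation":[0,0,0],"angular":[0,0,0],"hand":0}]'
cat > k.py <<'E'
from h import *
import sys
def knob(tag):
    s=manip.get_state();im=manip.get_image("wrist")[:,:,::-1].copy();cv2.imwrite(f"pics/{tag}.png",im);g=im.max(2)
    # expected pixel of the axis at z 0.06 and a window round it
    yy,xx=np.mgrid[60:400,120:520];P=cast("wrist",np.c_[xx.ravel(),yy.ravel()],.06,s)[:,:2]*1000
    near=np.zeros(g.shape,bool);near[60:400,120:520]=(np.hypot(*(P-[473,-338.5]).T)<36).reshape(yy.shape)
    m=((g<95)&near).astype(np.uint8);k=max(cv2.findContours(m,0,1)[0],key=cv2.contourArea)
    inside=cv2.drawContours(np.zeros_like(m),[cv2.convexHull(k)],-1,1,-1)
    w=((g>95)&(inside>0)).astype(np.uint8);n,l,st,c=cv2.connectedComponentsWithStats(w)
    print("dark box",cv2.boundingRect(k))
    for i in range(1,n):
        if st[i,4]>15:
            q=np.argwhere(l==i)[:,::-1];print("white",st[i],rect(cast("wrist",q,.082,s)))
    # ticks: dark marks 33..47 mm from the axis
    yy,xx=np.mgrid[40:420,100:560];P=cast("wrist",np.c_[xx.ravel(),yy.ravel()],.04,s)[:,:2]*1000-[473,-338.5]
    rr=np.hypot(*P.T).reshape(yy.shape);n,l,st,c=cv2.connectedComponentsWithStats(((g[40:420,100:560]<110)&(rr>35)&(rr<46)).astype(np.uint8))
    for i in range(1,n):
        if 8<st[i,4]<300:
            p=cast("wrist",c[i]+[100,40],.04,s)[0,:2]*1000;print("tick",p.round(1),st[i,4],np.degrees(np.arctan2(p[1]+338.5,p[0]-473)).round(1))
if __name__=="__main__":
    knob(sys.argv[1]);go(473,-338.5,180,35)
E
python3 k.py k1
```

```text
clock: 24.18
position: [0.4825, -0.2327, 0.1739]
ee_rot: [-0.001, 0.701, 0.714, -0.0]
contact_force: [0.6, -0.7, -0.8]
width: 0.0854
gripper_force: 0.0
clock: 25.02
position: [0.4739, -0.3382, 0.1736]
ee_rot: [-0.001, 0.935, 0.356, -0.001]
contact_force: [0.6, 0.3, 0.1]
width: 0.0853
gripper_force: 0.0
clock: 25.35
position: [0.4739, -0.3387, 0.1743]
ee_rot: [-0.0, 0.953, 0.302, -0.001]
contact_force: [-0.6, 0.5, 0.7]
width: 0.0857
gripper_force: 0.0
dark box (291, 199, 62, 75)
white [296 245  17  25  94] (array([ 460.8, -336.4]), array([20.1,  4.2]), 66.7)
white [333 245  15  24  83] (array([ 472.8, -353.1]), array([18.8,  4.1]), 5.8)
white [320 249   7  25 131] (array([ 463.9, -347.6]), array([17.2,  4.1]), 35.2)
tick [ 485.9 -300.8] 31 71.1
tick [ 468.9 -299.1] 42 96.0
tick [ 452.8 -304.6] 44 120.8
tick [ 440.1 -316.1] 38 145.7
tick [ 433.5 -331.6] 29 170.0
tick [ 433.5 -348.6] 26 -165.7
tick [ 441.4 -357.5] 34 -149.0
tick [ 447.  -364.9] 37 -134.5
tick [ 452.9 -375.8] 32 -118.3
tick [ 439.5 -364.8] 14 -141.9
t 25.4 pos [ 473.9 -338.8  174.5] shift [-0.6 -0.8 -5.5] turn [-0.04  0.04  0.15] shift-after-turn [-0.5 -0.8 -5.5] w 85.6
```

```bash
python3 -m handwheel '[{"translation":[-0.0006,0.001,0.01],"angular":[0,0,0],"hand":0.5},{"translation":[0,0,0.02],"angular":[0,0,0],"hand":0.5},{"translation":[0,0,0.025],"angular":[0,0,0],"hand":0.5},{"translation":[0,0,0.02],"angular":[0,0,0],"hand":0.5},{"translation":[0,0,0.015],"angular":[0,0,0],"hand":0.5},{"translation":[0,0,0.01],"angular":[0,0,0],"hand":0.5},{"translation":[0,0,0.005],"angular":[0,0,0],"hand":0.5},{"translation":[0,0,0],"angular":[0,0,0],"hand":0.5},{"translation":[0,0,0],"angular":[0,0,0],"hand":0.5},{"translation":[0,0,0],"angular":[0,0,0],"hand":0.5}]' 50
python3 -c "
from h import *
go(474,-340,58,35)"
```

```text
clock: 26.23
position: [0.4746, -0.341, 0.0709]
ee_rot: [0.001, 0.954, 0.301, 0.0]
contact_force: [0.5, -1.0, -0.3]
width: 0.043
gripper_force: 0.0
t 26.23 pos [ 474.6 -341.    70.9] shift [ 0.1 -1.2 12.9] turn [0.13 0.01 0.02] shift-after-turn [ 0.1 -1.2 12.9] w 43.0
```

```bash
python3 -m handwheel '[{"translation":[0,-0.001,0.006],"angular":[0,0,0],"hand":0.5},{"translation":[0,0,0.005],"angular":[0,0,0],"hand":0.5},{"translation":[0,0,0.001],"angular":[0,0,0],"hand":0.5},{"translation":[0,0,0],"angular":[0,0,0],"hand":0.7},{"translation":[0,0,0],"angular":[0,0,0],"hand":0.9},{"translation":[0,0,0],"angular":[0,0,0],"hand":0.95},{"translation":[0,0,0],"angular":[0,0,0],"hand":0.95},{"translation":[0,0,0],"angular":[0,0,0],"hand":0.95},{"translation":[0,0,0],"angular":[0,0,0],"hand":0.95}]' 50
python3 -c "
from h import *
go(474,-340,58,35);print(manip.get_state()['moment'])"
```

```text
clock: 26.98
position: [0.4735, -0.3398, 0.0581]
ee_rot: [0.0, 0.954, 0.301, -0.0]
contact_force: [-0.7, -0.8, 0.9]
width: 0.0134
gripper_force: 52.0
t 26.98 pos [ 473.5 -339.8   58.1] shift [0.3 0.5 0.1] turn [0.04 0.03 0.01] shift-after-turn [0.3 0.5 0.1] w 13.4
[0.04143597 0.04532333 0.06314109]
```

Gripped on the bar with almost no side force. I'll turn one click first.

```bash
python3 -m handwheel '[{"translation":[0,0,0],"angular":[0,0,4],"hand":0.95},{"translation":[0,0,0],"angular":[0,0,5],"hand":0.95},{"translation":[0,0,0],"angular":[0,0,5],"hand":0.95},{"translation":[0,0,0],"angular":[0,0,5],"hand":0.95},{"translation":[0,0,0],"angular":[0,0,5],"hand":0.95},{"translation":[0,0,0],"angular":[0,0,0],"hand":0.95},{"translation":[0,0,0],"angular":[0,0,0],"hand":0.95}]'
python3 -c "
from h import *
go(473.5,-339.8,58,11);print(manip.get_state()['moment'])"
```

```text
clock: 27.57
position: [0.4732, -0.3392, 0.0581]
ee_rot: [-0.0, 0.995, 0.097, -0.0]
contact_force: [-0.6, 1.4, 1.9]
width: 0.0128
gripper_force: 52.3
t 27.57 pos [ 473.2 -339.2   58.1] shift [0.2 0.7 0.1] turn [-0.02  0.03  0.13] shift-after-turn [0.2 0.7 0.1] w 12.8
[0.29037744 0.16724723 0.06305076]
```

```bash
python3 -m handwheel '[{"translation":[0,0,0],"angular":[0,0,4],"hand":0.95},{"translation":[0,0,0],"angular":[0,0,5],"hand":0.95},{"translation":[0,0,0],"angular":[0,0,5],"hand":0.95},{"translation":[0,0,0],"angular":[0,0,5],"hand":0.95},{"translation":[0,0,0],"angular":[0,0,5],"hand":0.95},{"translation":[0,0,0],"angular":[0,0,0],"hand":0.95}]'
python3 -m handwheel '[{"translation":[0,0,0],"angular":[0,0,5],"hand":0.95},{"translation":[0,0,0],"angular":[0,0,5],"hand":0.95},{"translation":[0,0,0],"angular":[0,0,5],"hand":0.95},{"translation":[0,0,0],"angular":[0,0,5],"hand":0.95},{"translation":[0,0,0],"angular":[0,0,4],"hand":0.95},{"translation":[0,0,0],"angular":[0,0,0],"hand":0.95},{"translation":[0,0,0],"angular":[0,0,0],"hand":0.95}]'
python3 -c "
from h import *
go(473.5,-339.8,58,-37);print(manip.get_state()['moment'])"
```

```text
clock: 28.07
position: [0.4732, -0.3385, 0.0581]
ee_rot: [-0.001, 0.994, -0.113, -0.0]
contact_force: [-0.1, 4.1, 3.4]
width: 0.0132
gripper_force: 52.6
clock: 28.65
position: [0.4735, -0.338, 0.0581]
ee_rot: [-0.001, 0.949, -0.316, -0.0]
contact_force: [0.7, 5.7, 3.9]
width: 0.013
gripper_force: 52.6
t 28.65 pos [ 473.5 -338.    58.1] shift [1.1 1.5 0.1] turn [-0.1   0.09  0.19] shift-after-turn [1.1 1.5 0.1] w 13.0
[ 0.87412712 -0.12454302  0.04636162]
```

```bash
python3 -m handwheel '[{"translation":[0,0,0],"angular":[0,0,0],"hand":0.7},{"translation":[0,0,0],"angular":[0,0,0],"hand":0.6},{"translation":[0,0,0],"angular":[0,0,0],"hand":0.6},{"translation":[0,0,0],"angular":[0,0,0],"hand":0.6},{"translation":[0,0,-0.005],"angular":[0,0,0],"hand":0.6},{"translation":[0,0,-0.015],"angular":[0,0,0],"hand":0.6},{"translation":[0,0,-0.03],"angular":[0,0,0],"hand":0.6},{"translation":[0,0,-0.035],"angular":[0,0,0],"hand":0.6},{"translation":[0,0,-0.03],"angular":[0,0,0],"hand":0.3},{"translation":[0,0,0],"angular":[0,0,0],"hand":0}]'
python3 -m handwheel '[{"translation":[0,0,0],"angular":[0,0,0],"hand":0},{"translation":[0,0,0],"angular":[0,0,0],"hand":0},{"translation":[0,0,0],"angular":[0,0,0],"hand":0},{"translation":[0,0,0],"angular":[0,0,0],"hand":0}]'
python3 k.py k2
python3 - <<'E'
from h import *
im=cv2.imread("pics/k2.png");s=manip.get_state();g=im.max(2)
yy,xx=np.mgrid[20:420,100:560];P=cast("wrist",np.c_[xx.ravel(),yy.ravel()],.079,s)[:,:2]*1000-[491.5,-251.5]
a=np.radians(-11.6);u=P@[np.cos(a),np.sin(a)];v=P@[-np.sin(a),np.cos(a)]
near=((abs(u)<19)&(abs(v)<22)).reshape(yy.shape);m=np.zeros(g.shape,np.uint8);m[20:420,100:560]=near&(g[20:420,100:560]>120)
print("filter glass",blob("wrist",im,m,(0,0,640,480),.078,s))
E
```

```text
clock: 29.48
position: [0.4765, -0.3426, 0.1801]
ee_rot: [0.003, 0.948, -0.317, 0.006]
contact_force: [1.2, -0.5, 0.1]
width: 0.0574
gripper_force: 0.0
clock: 29.82
position: [0.4726, -0.3389, 0.1714]
ee_rot: [-0.0, 0.948, -0.317, -0.002]
contact_force: [0.4, -0.2, 0.6]
width: 0.0853
gripper_force: 0.0
dark box (289, 198, 61, 76)
white [293 244  17  26  84] (array([ 472.8, -326.8]), array([20.4,  4. ]), -6.8)
white [330 245  15  25  94] (array([ 460.4, -342.8]), array([19.2,  4.6]), -65.1)
white [316 249   7  25 119] (array([ 463.3, -332.5]), array([17.2,  3.3]), -34.7)
tick [ 464.5 -382.7] 35 -100.9
tick [ 453.  -375.9] 41 -118.1
tick [ 440.4 -364.1] 30 -141.8
tick [ 485.9 -300.9] 29 71.1
tick [ 468.8 -299.2] 37 96.0
tick [ 433.1 -348.8] 36 -165.5
tick [ 433.2 -331.8] 36 170.5
tick [ 452.7 -304.6] 34 120.9
tick [ 446.2 -314.1] 23 137.7
tick [ 440.7 -321.6] 26 152.4
tick [ 438.9 -315. ] 21 145.5
t 29.87 pos [ 472.7 -339.   171.5] shift [-0.1 -0.6 -8.5] turn [ -0.08   0.16 -71.99] shift-after-turn [ 0.5 -0.2 -8.5] w 85.1
filter glass ((array([ 492.2, -257.1]), array([22.2, 21.6]), 77.4), (194, 271, 34, 31))
```

The pointer line turned 70° and now points at the tick three clicks on. The filter view from here was cut off, so I'll check it from above, and the bystanders too.

```bash
python3 -m handwheel '[{"translation":[0,0,-0.01],"angular":[0,0,-6.5],"hand":0},{"translation":[0,0,0],"angular":[0,0,-6.5],"hand":0},{"translation":[0,0,0],"angular":[0,0,-6.5],"hand":0},{"translation":[0,0,0],"angular":[0,0,-6],"hand":0},{"translation":[0,-0.03,0],"angular":[0,0,0],"hand":0},{"translation":[0,-0.03,0],"angular":[0,0,0],"hand":0},{"translation":[0,-0.029,0],"angular":[0,0,0],"hand":0},{"translation":[0,0,0],"angular":[0,0,0],"hand":0},{"translation":[0,0,0],"angular":[0,0,0],"hand":0},{"translation":[0,0,0],"angular":[0,0,0],"hand":0}]'
python3 - <<'E'
from h import *
go(491.5,-251.5,181,-11.6)
s=manip.get_state();im=manip.get_image("wrist")[:,:,::-1].copy();cv2.imwrite("pics/w14.png",im);g=im.max(2)
print("glass",blob("wrist",im,(g>120).astype(np.uint8),(292,218,345,262),.078,s))
for c in(300,316,332):print(g[195:290:2,c])
a=cv2.imread("pics/top0.png").astype(int);t=manip.get_image("top")[:,:,::-1].astype(int);cv2.imwrite("pics/top9.png",t)
for n,(x,y) in dict(timer=(255,174),beaker=(200,192),vial=(281,295)).items():print(n,abs(a-t)[y-20:y+20,x-20:x+20].mean().round(1))
E
```

```text
clock: 30.7
position: [0.491, -0.2526, 0.1824]
ee_rot: [0.001, 0.995, -0.1, -0.001]
contact_force: [0.1, -0.3, 0.5]
width: 0.0854
gripper_force: 0.0
t 30.7 pos [ 491.  -252.6  182.4] shift [ 0.2 -1.2  1.4] turn [0.06 0.05 0.15] shift-after-turn [ 0.2 -1.2  1.4] w 85.4
glass ((array([ 493. , -252.5]), array([26.2, 21.6]), 78.5), (299, 220, 39, 31))
[165  75  45  42  47  36  31  51  80  87  87  82  81 120 119 121 128 137
 139 139 134 128 121 118 117 121 119 118 118 121  97  44  59  58  59  55
  59  91 127 123 119 142 145 135 104 161 164 162]
[168  78  44  43  44  41  39  47  77  86  83  80  93 166 172 170 170 171
 172 171 171 167 172 172 172 162 151 135 118 119 106  41  54  61  80  75
  56  90 126 124 120 140 144 137 101 157 163 163]
[169  83  41  50  47  43  42  39  74  84  86  84  78 125 145 151 153 154
 157 158 157 150 151 148 128 117 118 115 117 118 114  42  49  58  61  57
  62  92 121 124 119 155 187 178 121 158 157 157]
timer 3.9
beaker 3.6
vial 3.7[ WARN:0@1.636] global loadsave.cpp:1063 imwrite_ Unsupported depth image for selected encoder is fallbacked to CV_8U.
```

The filter hasn't moved and the bystanders look unchanged from the start. Handing in.

```bash
python3 -c "
from rig import manip
print(manip.sign_off())"
```

```text
the job is handed in; nothing more can be done
None
```

Job handed in at about 31 s: both spacers are piled on the empty plinth, the filter is on the stage, the knob measured 70° clockwise (three clicks) and the bystanders show no change; the hand-in returned no verdict, and I broke the picture limit by viewing 12 instead of 10.

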